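# Hang the drip cup on the titration stand

### The arm

A 7-joint arm with a two-finger parallel gripper is mounted at the origin on the work surface. World frame = base frame: x ahead of the robot, y to its left, z up, the work surface at z = 0. Lengths are in m, angles in rad, forces in N, time in s.
With the tool pointing down it reaches from about 0.35 to 0.9 m from the base axis. Payload 8.1 kg.
Tool frame: the origin (TCP) lies midway between the tips of the shut fingers; the grasp point (between the pads) lies 19 mm behind it; y points along the fingers, x is the direction in which the jaws open and shut, and the axes are right-handed (so a half turn about y gives the same grasp; the last joint's range is limited). The gripper opens to 92 mm and grips with 3 to 60 N. Pads are 19 mm wide; open, the fingers measure 130 mm over their backs; the gripper's body (75 mm by 190 mm) begins 47 mm behind the grasp point.
Start: joints at [-1.406, 0.434, 0.025, 1.573, -0.012, 1.134, -0.075], TCP at [0.165, 0.603, 0.227] pointing down, gripper open.
Joint ranges: [-2.62, 2.62], [-0.44, 2.09], [-1.27, 1.32], [0.08, 2.57], [-1.32, 4.46], [0.12, 2], [-2.74, 2.74]. Speed limits (rad/s): [2.22, 2.22, 3.01, 3.01, 3.14, 3.14, 3.14].

### API

Orientations are given as a rotation vector (axis times angle).
In Python, from station import ctrl, read_camera, calibration, job_done, finder gives the robot as it stands.
- The arm moves only by the tool send_rows, never from a script. Its argument "motion" is a list of rows, each a list of 6 numbers: the shift along the tool's x, y, z in mm, then the turn, a rotation vector about the tool's x, y, z in rad. In form: [[x, y, z, wx, wy, wz], ...]. A call has 1 to 5 rows; each row shifts and turns the commanded pose from where the row before left it, along the tool's axes as they then stand; what a row does not reach is not made up. A row lasts 1/12 s, in which the tool goes at most 41.7 mm and 7.16 degrees, less where a joint would pass 70% of its speed; a pose out of reach is approached as far as the arm can. A call with a gripper value outside its range is refused whole. "gripper" is the opening, from 0 (shut) to 1 (fully open), set as the call begins (left out, the last holds). The fingers move at their own pace and stop on an object; "newtons" is the grip in N (left out, the last holds). Time passes only in rows, so rows that do not move let the fingers close. It gives the time, the measured TCP pose, the force and the opening at its end, in the units of the state.
- ctrl.sense(): the state, without advancing time (a new reading comes with each control period).
- read_camera(name): name is "scene" or "top" or "wrist"; returns (picture, depth): 400x640x3 uint8, red, green, blue; 400x640 float32, m along the optical axis (not along the pixel's ray), 0 where there is no reading.
- calibration(name): a dict with "camera_matrix" (3x3 intrinsics, pixels), "R" (3x3) and "t" (3): a world point X has camera coordinates R X + t. Camera axes: x right, y down, z forward; pixel columns grow to the right and rows downward; lengths in m; the calibration is good to about 2 mm. A picture is of the moment at which its call begins: read the wrist's pose just before it. calibration takes no time and is no camera call; for the wrist camera it gives the pose at the moment of the call.
- job_done(): hands the job in, once; it reports no verdict.
Trained networks look in the newest picture that a camera, given by its name, has taken for a name from the list of things; names that differ only in an ending like _2 or _b are one class to them, and where a whole thing is asked for, a point or a joint stands for the part that bears it (a point fixed in the world has none). Each returns a list of dicts, best first, with "p" (0 to 1); they miss things now and then, are a little off and sometimes report something else, mostly with a low value. They report only what shows in the picture. A call takes as long as a camera call.
- finder.silhouettes(target, camera): "pixels" (400x640 bool, what is visible of it) and "position" ([column, row] in pixels, amid what is visible of it).
- finder.landmark_of(target, camera): "position" ([column, row] in pixels: a listed point, or the origin of a listed thing).
The state is a dict: "time_s": time; "qpos": joint angles; "qd": joint speeds; "effort": joint torques, N m; "tool_pos": TCP position; "eef_rot": TCP orientation; "wrist_force": force on the tool from outside, world axes, zero at the start; "moment": the same for the moment, N m; "gripper_width": finger opening in m.
Only numpy, scipy, OpenCV 4.12 (cv2) and the standard library are available. Lean on these libraries where they do the work, as an engineer would, in place of code of your own. Each camera call takes 0.05 s, during which the arm holds its last target.

### The job

Take the steel drip cup by its tab and hook it over the top rail of the titration stand, on the robot's side and well short of the upright stop bar, feeling for the rail and letting it down gently. Keep it bearing on the rail while you slide it along until its back plate presses lightly against the stop bar, then let go slowly, so that the off-centre cup leans onto the lower rod without swinging and stays hanging there. Leave the other things where they stand.

Things in the scene. Friction and masses are not known exactly. Their poses are not given: they have to be found in the camera images.
- cup: Steel drip cup, 0.2 to 0.45 kg, standing on the bench. Origin: centre of the cup's underside, z up. Cup 56 mm across, 48 high. Behind it a back plate, x 34 to 40 mm, 60 wide in y, up to z = 166. Centre of mass near x = 25: when hung it tips 5 to 11 degrees until the plate leans on the lower rod. Let go at once it swings; open the fingers some 0.5 mm at a time until it leans
- cup_tab (a point): Centre of the cup's black grip tab: x = 40, y = 0, z = 187 mm of the cup, axes as the cup's. The tab is 12 mm thick in x, 24 wide in y and stands from z = 166 (top of the hook's crown) to 208 mm. Grasp it from above, fingertips just above the crown
- cup_hook (a point): Middle of the hook's throat, on the underside of its crown: x = 49, y = 0, z = 160 mm of the cup, axes as the cup's. The hook opens downward: crown 40 mm wide in y, 6 thick, reaching to x = 64; lip from x = 58 to 64 hanging down to z = 138. Throat between plate and lip 18 mm wide. The rail comes to lie under this point
- stand: Fixed titration stand. Origin on the bench below the rail; x away from the robot, y along the rail. Base: y -180 to 180, x -80 to 50, 12 mm high; 16 mm posts at y = -150 and 150, 225 high. Top rail: level rigid rod of 12 mm at x = 0, its axis clamped 190 to 210 mm above the bench; this height is not measured, find it by touch. The cup hangs on the -x side, its axes parallel to the stand's
- lower_rod (a point): Middle of the stand's fixed lower rod, 12 mm thick, along the stand's y, at x = +15 mm of it, 80 mm above the bench; axes as the stand's. The hung cup's plate leans on its -x side
- stop: Upright aluminium stop bar, rigidly clamped on the stand's base, at y 40 to 100 mm of the stand. Origin on the bench below the rail, in the plane of its contact face, which looks to -y; axes as the stand's. Bar: y 0 to 8 mm, x -48 to -12, up to z = 192; its foot is on the +y side. The cup's plate edge (30 mm to +y of the hook point) comes to touch the face
- flask: Conical glass flask with a white stopper, 82 mm wide, 126 mm high; origin at its underside's centre; a bystander, leave alone
- reagent: Amber glass bottle, 72 mm wide, 170 mm high; origin at its underside's centre; a bystander, leave alone
- jar: Small amber jar, 48 mm wide, 60 mm high; origin at its underside's centre; a bystander, leave alone
- spatula: Small spatula lying flat, 150 mm long; origin at its underside's centre; a bystander, leave alone
- weight: Brass knob weight, 32 mm wide, 40 mm high; origin at its underside's centre; a bystander, leave alone
- squeeze: White squeeze bottle with a bent spout, 66 mm wide, 178 mm high; origin at its underside's centre; a bystander, leave alone
- beaker: Glass beaker, 68 mm wide, 80 mm high; origin at its underside's centre; a bystander, leave alone

How it is judged:
By the outcome, as a careful person would: the job done as asked, in the order asked, and still so for the second after the job is handed in, with the robot touching nothing.
It also fails if it takes over 72 s, if anything falls off the work surface, if the arm or the gripper's body presses on something with over 40 N, if the wrist force passes 120 N, or if a joint passes its speed limit or range.

## Working session

There is one attempt and no reset: what is moved stays moved. The work goes in short steps, Python scripts to look and compute and a tool call to move; the robot and the scene stay as the last step left them, time stands still between calls to the robot, and variables do not carry over. Pictures are saved under pics/ and viewed, and the job is handed in when it is done.

Besides the shell and the picture viewer there is one more tool, called after "Call:" as a command line: name --pt "numbers of a row" for each row, then --argument value for the rest. send_rows: Moves the arm, as the interface text tells. Its arguments: {"type":"object","properties":{"motion":{"type":"array","items":{"type":"array","items":{"type":"number"}}},"gripper":{"type":"number"},"newtons":{"type":"number"}},"required":["motion"]}

```bash
mkdir -p pics; ls
cat > h.py <<'E'
from station import ctrl, read_camera, calibration, job_done, finder
import numpy as np, cv2
from scipy.spatial.transform import Rotation as R
np.set_printoptions(precision=4,suppress=True)
def snap(n,f):
    c=calibration(n); im,d=read_camera(n); cv2.imwrite('pics/'+f,im[:,:,::-1]); np.savez('pics/'+f[:-4]+'.npz',im=im,d=d,K=c['camera_matrix'],R=c['R'],t=c['t']); return im,d,c
def cloud(d,c):
    K=np.array(c['camera_matrix']);Rm=np.array(c['R']);t=np.array(c['t'])
    v,u=np.mgrid[:d.shape[0],:d.shape[1]]
    P=np.stack([(u-K[0,2])/K[0,0]*d,(v-K[1,2])/K[1,1]*d,d],-1)
    W=(P-t)@Rm
    W[d<=0]=np.nan
    return W
def st():
    s=ctrl.sense(); print('t',s['time_s'],'pos',np.array(s['tool_pos']),'rot',np.array(s['eef_rot']),'F',np.array(s['wrist_force']),'M',np.array(s['moment']),'w',s['gripper_width']); return s
E
python3 - <<'E'
from h import *
s=st(); print(R.from_rotvec(s['eef_rot']).as_matrix())
for n in ['scene','top']:
    im,d,c=snap(n,n+'0.png')
    W=cloud(d,c)
    for k in ['cup','cup_tab','cup_hook','stand','lower_rod','stop']:
        for r in finder.landmark_of(k,n)[:2]:
            p=np.round(r['position']).astype(int); 
            print(n,k,r['p'],r['position'], W[min(max(p[1],0),399),min(max(p[0],0),639)])
st()
E
```

```text
pics
t 0.0 pos [0.1653 0.6022 0.226 ] rot [-1.3252 -1.0089  1.0108] F [-0.0992 -0.4305  1.0233] M [ 0.0379 -0.038   0.0098] w 0.09160027489009469
[[ 0.2646 -0.0003 -0.9643]
 [ 0.9643 -0.0015  0.2646]
 [-0.0015 -1.     -0.0002]]
scene cup 0.58 [340.8, 184.5] [0.5397 0.1605 0.0524]
scene cup_tab 0.76 [349.5, 149.1] [0.5546 0.1736 0.1908]
scene cup_hook 0.7 [353.6, 154.4] [0.5629 0.182  0.1706]
scene stand 0.83 [294.0, 280.2] [ 0.62   -0.149   0.0106]
scene lower_rod 0.79 [298.2, 266.7] [ 0.6361 -0.1482  0.0866]
scene lower_rod 0.31 [349.7, 150.7] [0.5526 0.1773 0.1793]
scene stop 0.21 [393.0, 147.8] [0.5608 0.4099 0.0176]
top cup 0.54 [266.0, 209.8] [0.5158 0.1932 0.0041]
top cup 0.35 [224.1, 151.4] [0.7135 0.3304 0.1083]
top cup_tab 0.84 [263.2, 199.3] [0.5466 0.1798 0.2104]
top cup_hook 0.52 [265.6, 192.3] [0.5724 0.1768 0.1592]
top stand 0.66 [358.3, 184.0] [ 0.6188 -0.1431  0.0078]
top lower_rod 0.81 [361.8, 179.8] [ 0.6153 -0.1365  0.2021]
top stop 0.47 [339.9, 180.4] [ 0.6316 -0.0761  0.0128]
t 0.7 pos [0.1654 0.6027 0.2268] rot [-1.3241 -1.0097  1.0096] F [ 0.2027 -0.0604 -0.3273] M [ 0.0176  0.0114 -0.0125] w 0.09170018667823417
```

View pictures.

View pics/scene0.png

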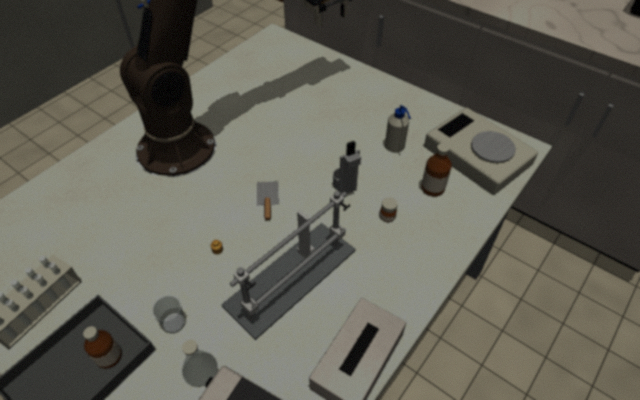

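View pics/top0.png

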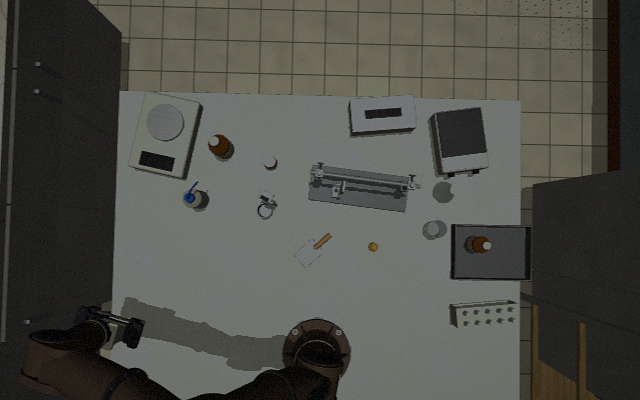

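```bash
python3 - <<'E'
from h import *
for n in ['top','scene']:
    z=np.load(f'pics/{n}0.npz'); c=dict(camera_matrix=z['K'],R=z['R'],t=z['t']); W=cloud(z['d'],c).reshape(-1,3)
    print(n,'cam', -z['R'].T@z['t'], z['K'][0,0])
    m=(W[:,2]>.17)&(W[:,2]<.23)&(W[:,0]>.5)&(W[:,0]<.75)&(W[:,1]<.08)&(W[:,1]>-.36)
    P=W[m]; print(len(P)); 
    print(P[np.argsort(P[:,1])][::max(1,len(P)//45)])
    b=(W[:,2]>.007)&(W[:,2]<.02)&(W[:,0]>.45)&(W[:,0]<.8)&(W[:,1]<.1)&(W[:,1]>-.4)
    Q=W[b].astype(np.float32); r=cv2.minAreaRect(Q[:,:2].copy()); print('base',len(Q),r)
    m=(W[:,2]>.03)&(W[:,0]>.42)&(W[:,0]<.65)&(W[:,1]<.3)&(W[:,1]>.1)
    P=W[m]; print('cup',len(P)); print(P[np.argsort(P[:,2])][::max(1,len(P)//50)])
E
python3 - <<'E'
import cv2
a=cv2.imread('pics/top0.png')[130:270,220:440]; a=cv2.resize(a,None,fx=3.6,fy=3.6,interpolation=cv2.INTER_CUBIC); cv2.imwrite('pics/c1.png',a*1)
a=cv2.imread('pics/scene0.png')[130:340,210:420]; a=cv2.resize(a,None,fx=2.8,fy=2.8,interpolation=cv2.INTER_CUBIC); cv2.imwrite('pics/c2.png',a)
E
```

```text
top cam [0.4846 0.0117 1.5701] 425.50412806452437
558
[[ 0.6004 -0.3255  0.1986]
 [ 0.6032 -0.3122  0.1999]
 [ 0.5926 -0.3067  0.2097]
 [ 0.6283 -0.3006  0.206 ]
 [ 0.6352 -0.2982  0.2021]
 [ 0.6006 -0.2959  0.2282]
 [ 0.6149 -0.2935  0.2099]
 [ 0.6117 -0.2907  0.2083]
 [ 0.5987 -0.2875  0.2089]
 [ 0.5927 -0.2828  0.2012]
 [ 0.6088 -0.2761  0.2012]
 [ 0.6053 -0.2631  0.2012]
 [ 0.602  -0.2539  0.1986]
 [ 0.6149 -0.2411  0.1969]
 [ 0.6046 -0.2309  0.2   ]
 [ 0.6076 -0.2209  0.2013]
 [ 0.6139 -0.2112  0.2006]
 [ 0.6135 -0.2012  0.2025]
 [ 0.6101 -0.1885  0.201 ]
 [ 0.6131 -0.1788  0.201 ]
 [ 0.6127 -0.1688  0.2027]
 [ 0.6124 -0.1589  0.2043]
 [ 0.6217 -0.1489  0.206 ]
 [ 0.6252 -0.1366  0.1998]
 [ 0.6156 -0.1273  0.1968]
 [ 0.628  -0.117   0.2002]
 [ 0.621  -0.1072  0.2036]
 [ 0.6206 -0.0974  0.2052]
 [ 0.631  -0.0849  0.1956]
 [ 0.6208 -0.0817  0.1989]
 [ 0.6019 -0.0792  0.1924]
 [ 0.5823 -0.0763  0.1929]
 [ 0.6262 -0.0713  0.2078]
 [ 0.633  -0.0618  0.2026]
 [ 0.6292 -0.052   0.2059]
 [ 0.6359 -0.0392  0.2011]
 [ 0.6292 -0.0297  0.2009]
 [ 0.6345 -0.0196  0.2093]
 [ 0.6314 -0.0101  0
[... 3834 characters left out ...]
98]
 [0.5609 0.2003 0.1037]
 [0.5449 0.1647 0.1066]
 [0.5426 0.163  0.1105]
 [0.5378 0.1551 0.118 ]
 [0.5401 0.1562 0.1266]
 [0.5396 0.1565 0.134 ]
 [0.5642 0.1549 0.1392]
 [0.5791 0.1898 0.1436]
 [0.566  0.1518 0.1468]
 [0.5739 0.1685 0.1499]
 [0.5389 0.1564 0.1531]
 [0.5814 0.1806 0.1563]
 [0.5683 0.1661 0.1599]
 [0.5415 0.157  0.162 ]
 [0.5551 0.1795 0.164 ]
 [0.5389 0.1558 0.1651]
 [0.5647 0.1846 0.1659]
 [0.5549 0.1566 0.1667]
 [0.5593 0.1688 0.1674]
 [0.5636 0.1906 0.1681]
 [0.5731 0.1725 0.1692]
 [0.5629 0.182  0.1706]
 [0.5574 0.1845 0.1766]
 [0.5591 0.1862 0.1838]
 [0.558  0.1827 0.1895]
 [0.5573 0.1785 0.196 ]
 [0.5547 0.177  0.203 ]
 [0.5528 0.1748 0.2072]
 [0.5475 0.1775 0.2093]]
```

View pics/c1.png

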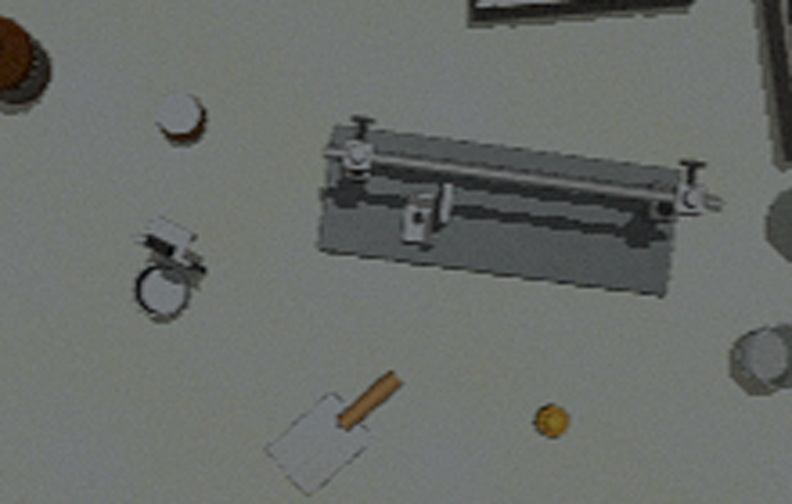

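View pics/c2.png

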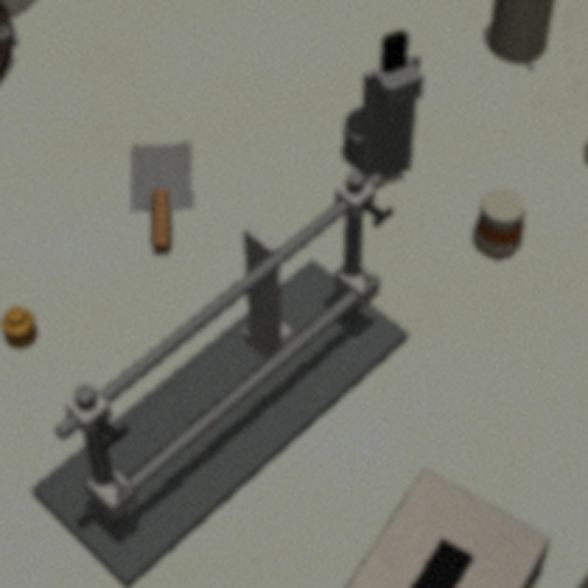

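Run:
```python
from h import *
for n in ['top','scene']:
    z=np.load(f'pics/{n}0.npz'); c=dict(camera_matrix=z['K'],R=z['R'],t=z['t']); W=cloud(z['d'],c).reshape(-1,3)
    m=(W[:,2]>.185)&(W[:,2]<.215)&(W[:,0]>.58)&(W[:,0]<.66)&(W[:,1]<-.02)&(W[:,1]>-.275)&((W[:,1]<-.09)|(W[:,1]>-.065))
    P=W[m]; a=np.polyfit(P[:,1],P[:,0],1); r=P[:,0]-np.polyval(a,P[:,1]); k=abs(r)<.012; a=np.polyfit(P[k,1],P[k,0],1); print(n,'rail x=',a,'yaw',-np.degrees(np.arctan(a[0])),'std',r.std(), 'z',np.median(P[:,2]),np.percentile(P[:,2],[5,50,95]))
    # posts tops
    for lo,hi in [(-.33,-.27),(-.03,.03)]:
        m=(W[:,2]>.216)&(W[:,2]<.24)&(W[:,0]>.57)&(W[:,0]<.68)&(W[:,1]>lo)&(W[:,1]<hi); print('post',m.sum(),W[m].mean(0))
    m=(W[:,2]>.05)&(W[:,2]<.21)&(W[:,0]>.56)&(W[:,0]<.612)&(W[:,1]>-.11)&(W[:,1]<-.04); P=W[m]; print('stop',len(P)); print(np.percentile(P,[2,20,50,80,98],axis=0))
    m=(W[:,2]>.07)&(W[:,2]<.13)&(W[:,0]>.5)&(W[:,0]<.6)&(W[:,1]>.13)&(W[:,1]<.23); P=W[m]
    if len(P)>50:
        a=np.polyfit(P[:,1],P[:,0],1);print('plate',a,np.degrees(-np.arctan(a[0])),P.mean(0),P.min(0),P.max(0))
    m=(W[:,2]>.18)&(W[:,2]<.23)&(W[:,0]>.5)&(W[:,0]<.6)&(W[:,1]>.13)&(W[:,1]<.23); P=W[m]; print('tab',cv2.minAreaRect(P[P[:,2]>.2][:,:2].astype(np.float32)),P.mean(0))
    m=(W[:,2]>.155)&(W[:,2]<.175)&(W[:,0]>.5)&(W[:,0]<.6)&(W[:,1]>.13)&(W[:,1]<.23); P=W[m]; print('crown',cv2.minAreaRect(P[:,:2].astype(np.float32)),P.mean(0))
    m=(W[:,2]>.03)&(W[:,2]<.06)&(W[:,0]>.47)&(W[:,0]<.535)&(W[:,1]>.15)&(W[:,1]<.24); P=W[m]; print('cuprim',cv2.minEnclosingCircle(P[:,:2].astype(np.float32)))
```

```text
top rail x= [0.1096 0.6348] yaw -6.252971325264062 std 0.0034422701448857634 z 0.20235182443422361 [0.1968 0.2024 0.2069]
post 19 [ 0.602  -0.2959  0.2245]
post 18 [0.635  0.0014 0.2235]
stop 50
[[ 0.5785 -0.0828  0.061 ]
 [ 0.5825 -0.0796  0.1095]
 [ 0.5925 -0.0768  0.1861]
 [ 0.6038 -0.0758  0.1925]
 [ 0.6103 -0.0741  0.1959]]
tab ((0.5510442852973938, 0.17754575610160828), (0.023638032376766205, 0.01003399770706892), 64.70849609375) [0.5507 0.1769 0.2054]
crown ((0.5594627857208252, 0.1737309694290161), (0.05821795016527176, 0.02946714498102665), 64.74005889892578) [0.56   0.1717 0.1647]
cuprim ((0.5203131437301636, 0.1863892674446106), 0.03617405146360397)
scene rail x= [0.1099 0.6376] yaw -6.271702145242207 std 0.0032480597856245413 z 0.20355781995043548 [0.1982 0.2036 0.207 ]
post 51 [ 0.6052 -0.2947  0.2238]
post 41 [0.6378 0.0029 0.2234]
stop 281
[[ 0.5798 -0.0824  0.0526]
 [ 0.5857 -0.0808  0.079 ]
 [ 0.5963 -0.0795  0.1255]
 [ 0.6059 -0.0778  0.1829]
 [ 0.6112 -0.0735  0.1947]]
plate [0.4527 0.4692] -24.357327098115857 [0.5497 0.1778 0.0953] [0.5327 0.1534 0.07  ] [0.5663 0.2128 0.1298]
tab ((0.5527017116546631, 0.18071956932544708), (0.026075227186083794, 0.015959084033966064), 53.97858428955078) [0.554  0.1784 0.1982]
crown ((0.5601998567581177, 0.17522089183330536), (0.058669816702604294, 0.035061873495578766), 60.9510498046875) [0.5612 0.1743 0.1652]
cuprim ((0.5133752822875977, 0.1871577799320221), 0.03563816845417023)
```

```bash
cat >> h.py <<'E'
def plan(goal,yaw,n=None,vmax=40.,wmax=.12,start=None):
    """rows from measured pose to goal TCP (m), tool x heading yaw deg, tool y down"""
    s=ctrl.sense(); p=np.array(s['tool_pos']); Q=R.from_rotvec(s['eef_rot'])
    if start is not None: p,Q=start
    a=np.radians(yaw); x=np.array([np.cos(a),np.sin(a),0]); y=np.array([0,0,-1.]); G=R.from_matrix(np.stack([x,y,np.cross(x,y)],1))
    goal=np.array(goal); rv=(Q.inv()*G).as_rotvec(); dist=np.linalg.norm(goal-p)*1000
    if n is None: n=int(np.ceil(max(dist/vmax,np.linalg.norm(rv)/wmax,1)))
    w=np.round(rv/n,3); rows=[]; dp=(goal-p)/n
    for i in range(n):
        sh=Q.inv().apply(goal-p)*1000/(n-i); sh=np.round(sh,1); rows.append(list(map(float,sh))+list(map(float,w)))
        p=p+Q.apply(sh/1000); Q=Q*R.from_rotvec(w)
    print('n',n,'dist',dist,'rot',rv)
    for i in range(0,n,5): print(rows[i:i+5])
E
python3 - <<'E'
from h import *
plan([.5515,.1785,.285],-24.9)
E
```

```text
n 15 dist 576.5613062328281 rot [-0.      1.7375  0.0001]
[[-20.5, -3.9, -32.3, -0.0, 0.116, 0.0], [-16.6, -3.9, -34.5, -0.0, 0.116, 0.0], [-12.5, -3.9, -36.1, -0.0, 0.116, 0.0], [-8.2, -3.9, -37.3, -0.0, 0.116, 0.0], [-3.8, -3.9, -38.1, -0.0, 0.116, 0.0]]
[[0.6, -3.9, -38.2, -0.0, 0.116, 0.0], [5.0, -3.9, -37.9, -0.0, 0.116, 0.0], [9.4, -3.9, -37.1, -0.0, 0.116, 0.0], [13.6, -3.9, -35.7, -0.0, 0.116, 0.0], [17.6, -3.9, -33.9, -0.0, 0.116, 0.0]]
[[21.5, -3.8, -31.7, -0.0, 0.116, 0.0], [25.0, -3.9, -29.0, -0.0, 0.116, 0.0], [28.1, -3.8, -25.9, -0.0, 0.116, 0.0], [31.0, -3.9, -22.4, -0.0, 0.116, 0.0], [33.3, -3.8, -18.7, -0.0, 0.116, 0.0]]
```

Call:
send_rows --pt "-20.5 -3.9 -32.3 0 0.116 0" --pt "-16.6 -3.9 -34.5 0 0.116 0" --pt "-12.5 -3.9 -36.1 0 0.116 0" --pt "-8.2 -3.9 -37.3 0 0.116 0" --pt "-3.8 -3.9 -38.1 0 0.116 0" --gripper 0.6

```text
time_s: 1.12
tool_pos: [0.2951, 0.4599, 0.2466]
eef_rot: [-1.497, -0.561, 0.561]
wrist_force: [0.9, 1.2, 0.3]
gripper_width: 0.0628
```

Call:
send_rows --pt "0.6 -3.9 -38.2 0 0.116 0" --pt "5.0 -3.9 -37.9 0 0.116 0" --pt "9.4 -3.9 -37.1 0 0.116 0" --pt "13.6 -3.9 -35.7 0 0.116 0" --pt "17.6 -3.9 -33.9 0 0.116 0"

```text
time_s: 1.53
tool_pos: [0.4237, 0.3185, 0.2663]
eef_rot: [-1.567, -0.108, 0.108]
wrist_force: [0.4, -0.3, -0.0]
gripper_width: 0.0551
```

Call:
send_rows --pt "21.5 -3.8 -31.7 0 0.116 0" --pt "25.0 -3.9 -29.0 0 0.116 0" --pt "28.1 -3.8 -25.9 0 0.116 0" --pt "31.0 -3.9 -22.4 0 0.116 0" --pt "33.3 -3.8 -18.7 0 0.116 0"

```text
time_s: 1.95
tool_pos: [0.5525, 0.1771, 0.2855]
eef_rot: [-1.542, 0.347, -0.347]
wrist_force: [0.4, 0.9, -0.3]
gripper_width: 0.055
```

Call:
send_rows --pt "0 0 0 0 0 0" --pt "0 0 0 0 0 0"

```text
time_s: 2.12
tool_pos: [0.5529, 0.176, 0.2852]
eef_rot: [-1.543, 0.346, -0.348]
wrist_force: [-0.0, 0.6, 0.1]
gripper_width: 0.0551
```

Run:
```python
from h import *
s=st(); im,d,c=snap('wrist','w1.png'); print(-np.array(c['R']).T@np.array(c['t']),c['R'],c['camera_matrix'][0][0])
W=cloud(d,c)
for k in ['cup_tab','cup_hook','cup']:
    for r in finder.landmark_of(k,'wrist')[:2]:
        p=np.round(r['position']).astype(int); print(k,r['p'],r['position'],W[np.clip(p[1],0,399),np.clip(p[0],0,639)])
```

```text
t 2.1167 pos [0.5529 0.176  0.2852] rot [-1.5434  0.3457 -0.3478] F [-0.0219  0.6384  0.0644] M [-0.05    0.0852 -0.002 ] w 0.05507867319482786
[0.5896 0.2531 0.4432] [[ 0.9039 -0.4277  0.0011]
 [-0.4066 -0.8584  0.3128]
 [-0.1328 -0.2832 -0.9498]] 278.0775988134712
cup_tab 0.86 [312.6, 187.8] [0.5563 0.1889 0.209 ]
cup_hook 0.75 [288.6, 154.2] [0.5177 0.2005 0.0078]
cup_hook 0.61 [321.7, 184.8] [0.5601 0.1763 0.1666]
cup 0.57 [289.5, 155.9] [0.5172 0.1967 0.0051]
```

View pics/w1.png

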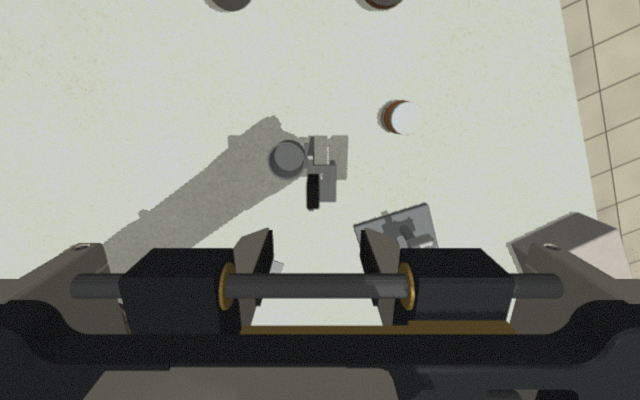

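Run:
```python
from h import *
z=np.load('pics/w1.npz'); W=cloud(z['d'],dict(camera_matrix=z['K'],R=z['R'],t=z['t']))
W=W[120:230,260:360].reshape(-1,3)
for lo,hi,nm in [(.2,.216,'tabtop'),(.168,.2,'tabside'),(.155,.1685,'crown'),(.04,.052,'rim')]:
    m=(W[:,2]>lo)&(W[:,2]<hi)&(W[:,0]>.47)&(W[:,1]<.24); P=W[m].astype(np.float32); print(nm,len(P),P.mean(0) if len(P) else 0,cv2.minAreaRect(P[:,:2]) if len(P)>4 else '')
a=np.radians(-24.9); c=np.array([np.cos(a),np.sin(a)])
m=(W[:,2]>.2)&(W[:,2]<.216); P=W[m]; u=P[:,:2]@c; v=P[:,:2]@[-c[1],c[0]]; print(np.percentile(u,[3,50,97]),np.percentile(v,[3,50,97]))
m=(W[:,2]>.157)&(W[:,2]<.1685); P=W[m]; u=P[:,:2]@c; v=P[:,:2]@[-c[1],c[0]]; print(np.percentile(u,[3,50,97]),np.percentile(v,[3,50,97]))
s=ctrl.sense(); p=np.array(s['tool_pos'][:2]); print('tool',p@c,p@[-c[1],c[0]])
```

```text
Traceback (most recent call last):
cv2.error: OpenCV(4.12.0) /io/opencv/modules/imgproc/src/convhull.cpp:143: error: (-215:Assertion failed) total >= 0 && (depth == CV_32F || depth == CV_32S) in function 'convexHull'
```

Run:
```python
from h import *
z=np.load('pics/w1.npz'); W=cloud(z['d'],dict(camera_matrix=z['K'],R=z['R'],t=z['t']))
W=W[120:230,260:360].reshape(-1,3)
a=np.radians(-24.9); c=np.array([np.cos(a),np.sin(a)])
for lo,hi,nm in [(.2,.216,'tabtop'),(.157,.1685,'crown'),(.04,.052,'rim')]:
    m=(W[:,2]>lo)&(W[:,2]<hi)&(W[:,0]>.47)&(W[:,1]<.24); P=W[m]; print(nm,len(P),P.mean(0),cv2.minAreaRect(np.ascontiguousarray(P[:,:2],dtype=np.float32)))
    u=P[:,:2]@c; v=P[:,:2]@[-c[1],c[0]]; print(np.percentile(u,[3,50,97]),np.percentile(v,[3,50,97]))
s=ctrl.sense(); p=np.array(s['tool_pos'][:2]); print('tool',p@c,p@[-c[1],c[0]])
```

```text
tabtop 346 [0.5529 0.1817 0.2077] ((0.5524437427520752, 0.18090298771858215), (0.023565739393234253, 0.01094095129519701), 64.44412994384766)
[0.4195 0.425  0.4303] [0.3856 0.3979 0.4081]
crown 830 [0.5647 0.1796 0.166 ] ((0.5605282187461853, 0.17656312882900238), (0.06050519645214081, 0.02909797988831997), 65.3069839477539)
[0.4206 0.438  0.4483] [0.3771 0.4023 0.4231]
rim 316 [0.5152 0.1965 0.0469] ((0.5208997130393982, 0.20183831453323364), (0.06843788921833038, 0.05519828572869301), 45.300411224365234)
[0.3595 0.3835 0.4118] [0.37   0.3932 0.423 ]
tool 0.42361536400789795 0.3951320977423767
```

Call:
send_rows --pt "1.2 20 1.6 0 0 0" --pt "0 30 0 0 0 0" --pt "0 30 0 0 0 0" --pt "0 20 0 0 0 0" --pt "0 10 0 0 0 0"

```text
time_s: 2.73
tool_pos: [0.5509, 0.1806, 0.1722]
eef_rot: [-1.546, 0.343, -0.338]
wrist_force: [0.3, -0.1, 0.4]
gripper_width: 0.0551
```

Call:
send_rows --pt "0 5 0 0 0 0" --pt "0 0 0 0 0 0" --pt "0 0 0 0 0 0"

```text
time_s: 2.98
tool_pos: [0.5538, 0.18, 0.171]
eef_rot: [-1.543, 0.341, -0.343]
wrist_force: [0.8, 0.8, 1.4]
gripper_width: 0.0551
```

Run:
```python
from h import *
s=st(); im,d,c=snap('wrist','w2.png')
```

```text
t 2.9833 pos [0.5538 0.18   0.171 ] rot [-1.5426  0.3413 -0.3431] F [0.7558 0.7862 1.3765] M [-0.1776  0.076   0.0078] w 0.05512403206720979
```

View pics/w2.png

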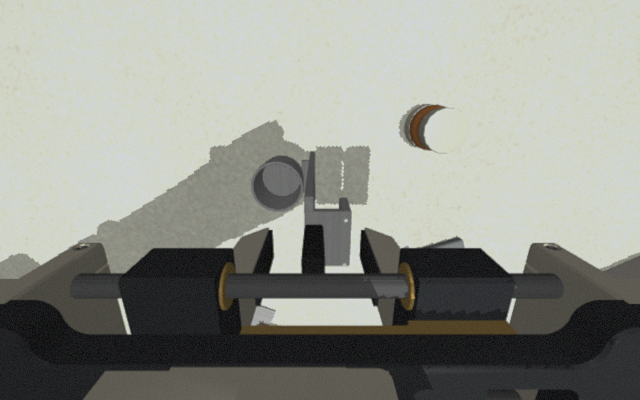

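Call:
send_rows --pt "0 1.5 0 0 0 0" --pt "0 0 0 0 0 0" --pt "0 0 0 0 0 0" --pt "0 0 0 0 0 0" --pt "0 0 0 0 0 0" --gripper 0.05 --newtons 20

```text
time_s: 3.45
tool_pos: [0.5533, 0.1795, 0.1686]
eef_rot: [-1.543, 0.343, -0.343]
wrist_force: [-0.7, -0.6, 0.7]
gripper_width: 0.0262
```

Call:
send_rows --pt "0 0 0 0 0 0" --pt "0 0 0 0 0 0" --pt "0 0 0 0 0 0"

```text
time_s: 3.7
tool_pos: [0.5529, 0.1797, 0.1685]
eef_rot: [-1.543, 0.343, -0.342]
wrist_force: [-1.6, 0.1, 4.1]
gripper_width: 0.0118
```

Call:
send_rows --pt "0 0 0 0 0 0" --pt "0 -5 0 0 0 0" --pt "0 -15 0 0 0 0" --pt "0 -20 0 0 0 0" --pt "0 -20 0 0 0 0"

```text
time_s: 4.12
tool_pos: [0.5529, 0.179, 0.2287]
eef_rot: [-1.545, 0.344, -0.342]
wrist_force: [0.3, 0.1, -3.1]
gripper_width: 0.0121
```

Call:
send_rows --pt "0 -20 0 0 0 0" --pt "0 -20 0 0 0 0" --pt "0 -10 0 0 0 0" --pt "0 0 0 0 0 0" --pt "0 0 0 0 0 0"

```text
time_s: 4.53
tool_pos: [0.5532, 0.1795, 0.2781]
eef_rot: [-1.543, 0.343, -0.343]
wrist_force: [-0.2, -0.5, -3.3]
gripper_width: 0.0122
```

Run:
```python
from h import *
s=st(); im,d,c=snap('wrist','w3.png'); im,d,c=snap('scene','s3.png')
W=cloud(d,c).reshape(-1,3)
a=cv2.imread('pics/s3.png')[60:340,210:450]; cv2.imwrite('pics/s3c.png',cv2.resize(a,None,fx=2.1,fy=2.1,interpolation=2))
```

```text
t 4.5333 pos [0.5532 0.1795 0.2781] rot [-1.5433  0.3426 -0.3429] F [-0.2005 -0.5354 -3.3419] M [-0.0685  0.0698  0.0107] w 0.012208698624001375
```

View pics/w3.png

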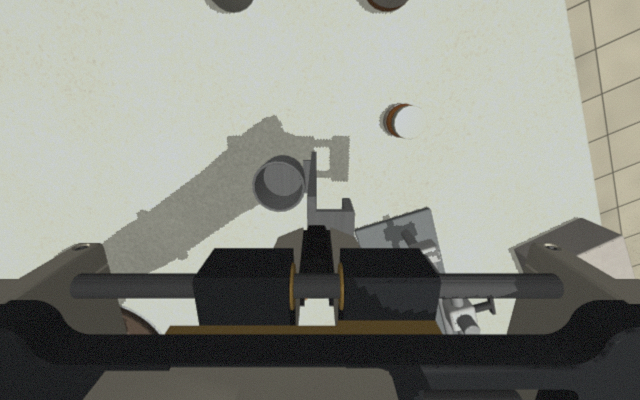

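View pics/s3c.png

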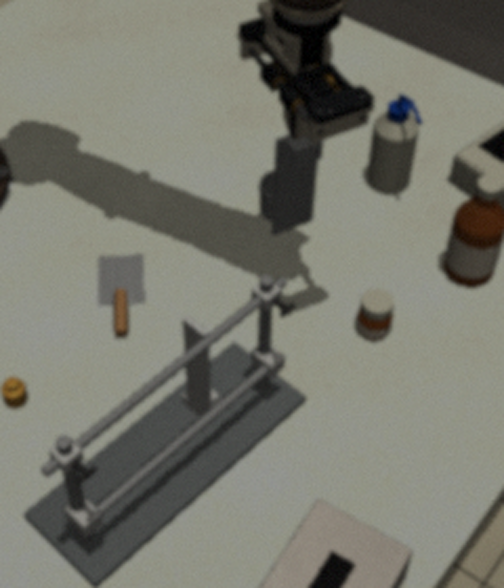

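Run:
```python
from h import *
plan([.5176,-.1633,.28],-6.27,n=15)
```

```text
n 15 dist 344.4519458406598 rot [ 0.0013 -0.3276 -0.0017]
[[7.6, -0.2, -21.7, 0.0, -0.022, -0.0], [7.1, -0.2, -21.8, 0.0, -0.022, -0.0], [6.6, -0.2, -22.0, 0.0, -0.022, -0.0], [6.1, -0.2, -22.1, 0.0, -0.022, -0.0], [5.6, -0.2, -22.3, 0.0, -0.022, -0.0]]
[[5.1, -0.2, -22.4, 0.0, -0.022, -0.0], [4.6, -0.2, -22.5, 0.0, -0.022, -0.0], [4.2, -0.2, -22.6, 0.0, -0.022, -0.0], [3.6, -0.1, -22.7, 0.0, -0.022, -0.0], [3.2, -0.2, -22.7, 0.0, -0.022, -0.0]]
[[2.6, -0.1, -22.8, 0.0, -0.022, -0.0], [2.2, -0.2, -22.9, 0.0, -0.022, -0.0], [1.6, -0.1, -22.9, 0.0, -0.022, -0.0], [1.2, -0.2, -22.9, 0.0, -0.022, -0.0], [0.6, -0.1, -23.0, 0.0, -0.022, -0.0]]
```

Call:
send_rows --pt "3.8 -0.1 -10.8 0 -0.011 0" --pt "3.8 -0.1 -10.9 0 -0.011 0" --pt "7.1 -0.2 -21.8 0 -0.022 0" --pt "6.6 -0.2 -22.0 0 -0.022 0" --pt "6.1 -0.2 -22.1 0 -0.022 0"

```text
time_s: 5.05
tool_pos: [0.5432, 0.0872, 0.2778]
eef_rot: [-1.555, 0.274, -0.271]
wrist_force: [0.6, -0.9, -2.8]
gripper_width: 0.012
```

Call:
send_rows --pt "5.6 -0.2 -22.3 0 -0.022 0" --pt "5.1 -0.2 -22.4 0 -0.022 0" --pt "4.6 -0.2 -22.5 0 -0.022 0" --pt "4.2 -0.2 -22.6 0 -0.022 0" --pt "3.6 -0.1 -22.7 0 -0.022 0"

```text
time_s: 5.47
tool_pos: [0.5315, -0.0272, 0.2789]
eef_rot: [-1.563, 0.188, -0.185]
wrist_force: [0.7, 0.1, -2.5]
gripper_width: 0.012
```

Call:
send_rows --pt "3.2 -0.2 -22.7 0 -0.022 0" --pt "2.6 -0.1 -22.8 0 -0.022 0" --pt "2.2 -0.2 -22.9 0 -0.022 0" --pt "1.6 -0.1 -22.9 0 -0.022 0" --pt "1.2 -0.2 -22.9 0 -0.022 0"

```text
time_s: 5.88
tool_pos: [0.5199, -0.1412, 0.2796]
eef_rot: [-1.568, 0.102, -0.099]
wrist_force: [-0.9, -0.5, -2.3]
gripper_width: 0.0119
```

Call:
send_rows --pt "0.3 -0.1 -12 0 -0.011 0" --pt "0.3 0 -11 0 -0.011 0" --pt "0 0 0 0 0 0" --pt "0 0 0 0 0 0" --pt "0 0 0 0 0 0"

```text
time_s: 6.3
tool_pos: [0.5185, -0.1621, 0.2803]
eef_rot: [-1.569, 0.085, -0.083]
wrist_force: [0.2, 0.5, -3.2]
gripper_width: 0.0118
```

Run:
```python
from h import *
s=st(); Q=R.from_rotvec(s['eef_rot']).as_matrix(); print(Q, np.degrees(np.arctan2(Q[1,0],Q[0,0])))
im,d,c=snap('wrist','w4.png'); im,d,c=snap('scene','s4.png'); snap('top','t4.png')
a=cv2.imread('pics/s4.png')[100:340,190:430]; cv2.imwrite('pics/s4c.png',cv2.resize(a,None,fx=2.4,fy=2.4,interpolation=2))
```

```text
t 6.3 pos [ 0.5185 -0.1621  0.2803] rot [-1.5685  0.0847 -0.0827] F [ 0.2154  0.4539 -3.1683] M [-0.1054 -0.0214  0.0025] w 0.01184446199982722
[[ 0.9943 -0.0013  0.1064]
 [-0.1064  0.0007  0.9943]
 [-0.0013 -1.      0.0006]] -6.107332080031561
```

View pics/w4.png

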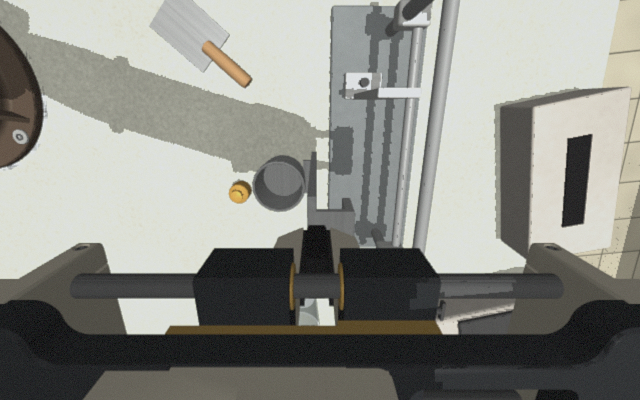

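View pics/s4c.png

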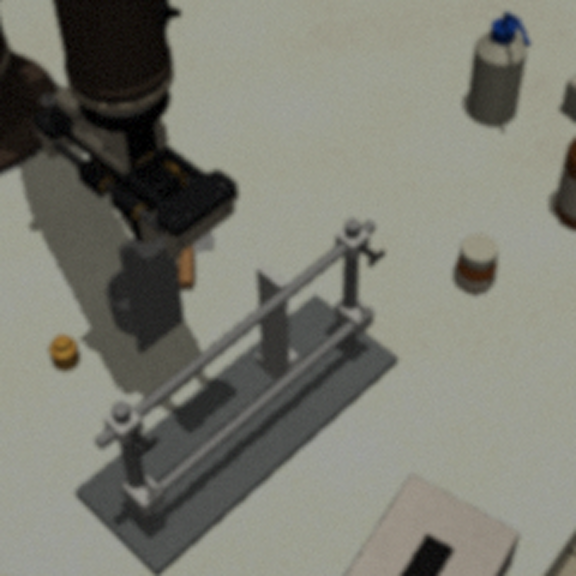

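```bash
cat > m.py <<'E'
from h import *
import sys
z=np.load('pics/'+sys.argv[1]+'.npz'); Wf=cloud(z['d'],dict(camera_matrix=z['K'],R=z['R'],t=z['t'])); cam=-z['R'].T@z['t']; print('cam',cam)
W=Wf[:245].reshape(-1,3)
yw=np.radians(-6.26); X=np.array([np.cos(yw),np.sin(yw)]);Y=np.array([-X[1],X[0]])
O=np.array([.6201,-.1464])
U=np.stack([(W[:,:2]-O)@X,(W[:,:2]-O)@Y,W[:,2]],1)
m=(U[:,2]>.185)&(U[:,2]<.22)&(abs(U[:,0])<.015)&(U[:,1]>-.1)&(U[:,1]<.12)
P=U[m]; a=np.polyfit(P[:,1],P[:,0],1); print('rail',len(P),'slope deg',np.degrees(np.arctan(a[0])),a[1],'z pct',np.percentile(P[:,2],[5,50,95]),'x pct',np.percentile(P[:,0]-a[0]*P[:,1],[3,50,97]))
# fit cylinder r=6: center x0,z0
from scipy.optimize import least_squares
f=lambda q: np.hypot(P[:,0]-q[0]-q[2]*P[:,1],P[:,2]-q[1])-.006
r=least_squares(f,[0,.2,0],loss='soft_l1',f_scale=.001); print('cyl x0,z0,slope',r.x,np.degrees(r.x[2]),'rms',np.std(f(r.x)))
m=(U[:,2]>.05)&(U[:,2]<.2)&(U[:,0]<-.008)&(U[:,0]>-.055)&(U[:,1]>.04)&(U[:,1]<.085); P=U[m]; print('stop',len(P),np.percentile(P,[2,20,50,80,98],axis=0))
k=P[:,2]<.18; print('stop face y (z<.18)',np.median(P[k,1]) if k.any() else None, k.sum())
s=ctrl.sense(); p=np.array(s['tool_pos']); print('tcp stand',(p[:2]-O)@X,(p[:2]-O)@Y,p[2])
t=np.array([(p[:2]-O)@X,(p[:2]-O)@Y,p[2]]); V=U-t
m=(V[:,2]>-.02)&(V[:,2]<.05)&(abs(V[:,0])<.01)&(abs(V[:,1])<.03); print('tab',m.sum())
m=(abs(V[:,2]+.0025)<.004)&(V[:,0]>-.02)&(V[:,0]<.035)&(abs(V[:,1])<.05); P=V[m]; print('crown/plate top rel TCP',len(P),np.percentile(P,[2,50,98],axis=0))
m=(V[:,2]<-.02)&(V[:,2]>-.1)&(V[:,0]>-.02)&(V[:,0]<.005)&(V[:,1]>.025)&(V[:,1]<.04); P=V[m]; print('plate side',len(P),np.percentile(P,[2,50,98],axis=0) if len(P) else '')
E
python3 m.py w4
```

```text
cam [ 0.5282 -0.0775  0.4383]
rail 3540 slope deg -0.023579885765284914 -0.0018407894708124034 z pct [0.1986 0.2034 0.2051] x pct [-0.0061 -0.0022  0.0044]
cyl x0,z0,slope [-0.0001  0.1985  0.0004] 0.023370110652734578 rms 0.0010582642458546213
stop 676 [[-0.0482  0.062   0.0721]
 [-0.0479  0.0631  0.1533]
 [-0.0366  0.0657  0.1914]
 [-0.022   0.0681  0.1924]
 [-0.0135  0.0697  0.1934]]
stop face y (z<.18) 0.06426415079513083 223
tcp stand -0.09906255702966699 -0.02665956954102254 0.2807226267833369
tab 1186
crown/plate top rel TCP 1106 [[-0.0057  0.0065 -0.0054]
 [ 0.0081  0.0162 -0.0029]
 [ 0.0235  0.0298  0.0006]]
plate side 188 [[-0.0058  0.0298 -0.0969]
 [-0.0029  0.0303 -0.0501]
 [-0.0002  0.0307 -0.0211]]
```

Call:
send_rows --pt "10 1 0 0 0.0027 0" --pt "20 2 0 0 0 0" --pt "22 3 0 0 0 0" --pt "20 2 0 0 0 0" --pt "12 1 0 0 0 0"

```text
time_s: 6.87
tool_pos: [0.6048, -0.1714, 0.2711]
eef_rot: [-1.569, 0.084, -0.085]
wrist_force: [0.2, -0.0, -3.7]
gripper_width: 0.0117
```

Call:
send_rows --pt "6 1 0 0 0 0" --pt "0 0 0 0 0 0" --pt "0 0 0 0 0 0" --pt "0 0 0 0 0 0"

```text
time_s: 7.2
tool_pos: [0.6074, -0.1732, 0.2711]
eef_rot: [-1.569, 0.087, -0.086]
wrist_force: [0.6, 0.7, -2.5]
gripper_width: 0.012
```

```bash
python3 - <<'E'
from h import *
s=st(); Q=R.from_rotvec(s['eef_rot']).as_matrix(); print(np.degrees(np.arctan2(Q[1,0],Q[0,0])))
snap('wrist','w5.png')
E
python3 m.py w5
```

```text
t 7.2 pos [ 0.6074 -0.1732  0.2711] rot [-1.5689  0.0867 -0.0863] F [ 0.6118  0.724  -2.5336] M [-0.0813 -0.0012 -0.0335] w 0.011993138062997618
-6.3106173148325
cam [ 0.6173 -0.0885  0.4291]
rail 3112 slope deg 0.27058087346125603 -0.0008413522624411793 z pct [0.1997 0.2036 0.2053] x pct [-0.0096 -0.0007  0.0052]
cyl x0,z0,slope [-0.0003  0.1986  0.0018] 0.1028386572785966 rms 0.0019052198457541157
stop 582 [[-0.0469  0.0621  0.0894]
 [-0.0402  0.0625  0.1908]
 [-0.0295  0.0655  0.1918]
 [-0.0184  0.0685  0.1925]
 [-0.0121  0.07    0.1934]]
stop face y (z<.18) 0.06213726188625009 89
tcp stand -0.00968089638371253 -0.02799290586720092 0.2713115690225769
tab 1171
crown/plate top rel TCP 1106 [[-0.0054  0.0065 -0.0054]
 [ 0.0084  0.0162 -0.0027]
 [ 0.0238  0.03    0.0007]]
plate side 205 [[-0.0054  0.0291 -0.0961]
 [-0.0022  0.0304 -0.0525]
 [ 0.0043  0.0358 -0.0207]]
```

View pics/w5.png

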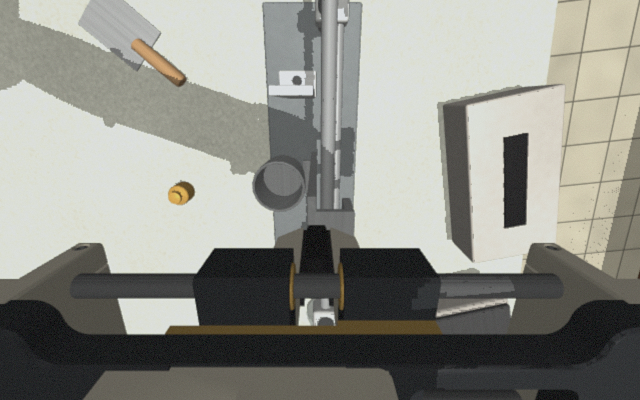

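Call:
send_rows --pt "0.5 5 0 0 0 0" --pt "0 10 0 0 0 0" --pt "0 10 0 0 0 0" --pt "0 10 0 0 0 0" --pt "0 6 0 0 0 0"

```text
time_s: 7.67
tool_pos: [0.6077, -0.1727, 0.2279]
eef_rot: [-1.569, 0.088, -0.084]
wrist_force: [0.3, 0.9, -2.9]
gripper_width: 0.0119
```

Call:
send_rows --pt "0 4 0 0 0 0" --pt "0 2 0 0 0 0" --pt "0 1 0 0 0 0" --pt "0 1 0 0 0 0" --pt "0 0 0 0 0 0"

```text
time_s: 8.08
tool_pos: [0.6087, -0.1732, 0.2222]
eef_rot: [-1.569, 0.086, -0.087]
wrist_force: [0.5, -0.1, -3.5]
gripper_width: 0.0119
```

```bash
python3 -c "
from h import *
st()"
```

```text
t 8.0833 pos [ 0.6087 -0.1732  0.2222] rot [-1.5691  0.0859 -0.0866] F [ 0.5342 -0.0678 -3.4973] M [-0.1224  0.0263  0.0143] w 0.01189645109980879
```

Free so far; feel downwards in small steps.

Call:
send_rows --pt "0 1 0 0 0 0" --pt "0 1 0 0 0 0" --pt "0 1 0 0 0 0" --pt "0 1 0 0 0 0" --pt "0 1 0 0 0 0"

```text
time_s: 8.5
tool_pos: [0.6086, -0.1731, 0.217]
eef_rot: [-1.569, 0.086, -0.086]
wrist_force: [0.3, 0.5, -3.0]
gripper_width: 0.0121
```

Call:
send_rows --pt "0 0.7 0 0 0 0" --pt "0 0 0 0 0 0" --pt "0 0.7 0 0 0 0" --pt "0 0 0 0 0 0"

```text
time_s: 8.83
tool_pos: [0.6085, -0.1731, 0.2155]
eef_rot: [-1.569, 0.086, -0.086]
wrist_force: [-0.1, -1.0, -3.3]
gripper_width: 0.0119
```

Call:
send_rows --pt "0 0.5 0 0 0 0" --pt "0 0 0 0 0 0" --pt "0 0 0 0 0 0"

```text
time_s: 9.08
tool_pos: [0.6085, -0.1731, 0.2151]
eef_rot: [-1.569, 0.086, -0.086]
wrist_force: [0.4, 0.4, -2.4]
gripper_width: 0.0118
```

Call:
send_rows --pt "0 0.5 0 0 0 0" --pt "0 0 0 0 0 0" --pt "0 0 0 0 0 0"

```text
time_s: 9.33
tool_pos: [0.6085, -0.1731, 0.2146]
eef_rot: [-1.569, 0.086, -0.086]
wrist_force: [-0.0, -0.4, -3.2]
gripper_width: 0.0117
```

Call:
send_rows --pt "0 0.5 0 0 0 0" --pt "0 0 0 0 0 0" --pt "0 0 0 0 0 0"

```text
time_s: 9.58
tool_pos: [0.6085, -0.1731, 0.2141]
eef_rot: [-1.569, 0.086, -0.086]
wrist_force: [-0.3, 0.3, -2.4]
gripper_width: 0.0118
```

Call:
send_rows --pt "0 0.5 0 0 0 0" --pt "0 0 0 0 0 0" --pt "0 0 0 0 0 0"

```text
time_s: 9.83
tool_pos: [0.6085, -0.1731, 0.2136]
eef_rot: [-1.569, 0.086, -0.086]
wrist_force: [0.5, -0.4, -2.1]
gripper_width: 0.0118
```

Call:
send_rows --pt "0 0.4 0 0 0 0" --pt "0 0 0 0 0 0" --pt "0 0 0 0 0 0"

```text
time_s: 10.08
tool_pos: [0.6085, -0.1731, 0.2132]
eef_rot: [-1.569, 0.086, -0.086]
wrist_force: [-0.6, -0.1, -2.9]
gripper_width: 0.0118
```

Call:
send_rows --pt "0 0.4 0 0 0 0" --pt "0 0 0 0 0 0" --pt "0 0 0 0 0 0"

```text
time_s: 10.33
tool_pos: [0.6086, -0.1731, 0.2131]
eef_rot: [-1.569, 0.086, -0.086]
wrist_force: [-0.7, 0.8, 0.6]
gripper_width: 0.0124
```

Call:
send_rows --pt "0 0.2 0 0 0 0" --pt "0 0 0 0 0 0" --pt "0 0 1 0 0 0" --pt "0 0 2 0 0 0" --pt "0 0 2 0 0 0"

```text
time_s: 10.75
tool_pos: [0.6094, -0.1691, 0.213]
eef_rot: [-1.57, 0.086, -0.088]
wrist_force: [-0.6, -2.9, 2.9]
gripper_width: 0.0121
```

```bash
python3 -c "
from h import *
st()"
```

```text
t 10.75 pos [ 0.6094 -0.1691  0.213 ] rot [-1.5703  0.0861 -0.0879] F [-0.6089 -2.8531  2.873 ] M [-0.7759  0.0989 -0.0372] w 0.012131662189911829
```

Call:
send_rows --pt "0 0 3 0 0 0" --pt "0 0 3 0 0 0" --pt "0 0 3 0 0 0" --pt "0 0 3 0 0 0" --pt "0 0 3 0 0 0"

```text
time_s: 11.17
tool_pos: [0.611, -0.1534, 0.213]
eef_rot: [-1.57, 0.086, -0.087]
wrist_force: [-0.1, -4.6, 6.2]
gripper_width: 0.0116
```

Call:
send_rows --pt "0 0 3 0 0 0" --pt "0 0 3 0 0 0" --pt "0 0 3 0 0 0" --pt "0 0 3 0 0 0" --pt "0 0 3 0 0 0"

```text
time_s: 11.58
tool_pos: [0.6126, -0.1384, 0.213]
eef_rot: [-1.57, 0.086, -0.087]
wrist_force: [-0.3, -4.1, 5.2]
gripper_width: 0.0117
```

Call:
send_rows --pt "0 -0.1 3 0 0 0" --pt "0 0 3 0 0 0" --pt "0 0 3 0 0 0" --pt "0 0 3 0 0 0" --pt "0 0 3 0 0 0"

```text
time_s: 12.0
tool_pos: [0.6142, -0.1235, 0.213]
eef_rot: [-1.569, 0.086, -0.087]
wrist_force: [0.3, -4.3, 5.8]
gripper_width: 0.0119
```

Call:
send_rows --pt "0 0 2 0 0 0" --pt "0 0 1 0 0 0" --pt "0 0 1 0 0 0" --pt "0 0 0 0 0 0"

```text
time_s: 12.33
tool_pos: [0.6147, -0.1193, 0.213]
eef_rot: [-1.569, 0.086, -0.086]
wrist_force: [-1.2, -3.7, 5.5]
gripper_width: 0.0122
```

```bash
python3 -c "
from h import *
st(); snap('wrist','w6.png')"; python3 m.py w6
```

```text
t 12.3333 pos [ 0.6147 -0.1193  0.213 ] rot [-1.5693  0.0856 -0.0864] F [-1.1969 -3.6845  5.5078] M [-0.9279  0.0563 -0.004 ] w 0.012195506428231058
cam [ 0.6244 -0.0345  0.371 ]
rail 3820 slope deg -0.5181106436996499 0.00010567838612980584 z pct [0.1985 0.2043 0.2117] x pct [-0.0127  0.0003  0.0134]
cyl x0,z0,slope [-0.0001  0.1995 -0.0006] -0.032179406000668556 rms 0.004839561838986834
stop 2058 [[-0.0467  0.0564  0.0637]
 [-0.0394  0.0646  0.1199]
 [-0.0272  0.07    0.1727]
 [-0.0148  0.0702  0.1918]
 [-0.0088  0.0704  0.1934]]
stop face y (z<.18) 0.0701310757250159 1159
tcp stand -0.008334844057416718 0.026440286958660814 0.21300754392387283
tab 1353
crown/plate top rel TCP 1103 [[-0.0054  0.0066 -0.0057]
 [ 0.0084  0.0163 -0.0025]
 [ 0.0237  0.0298  0.0005]]
plate side 306 [[-0.0193  0.0298 -0.0935]
 [-0.0041  0.0306 -0.025 ]
 [ 0.0002  0.0399 -0.0202]]
```

View pics/w6.png

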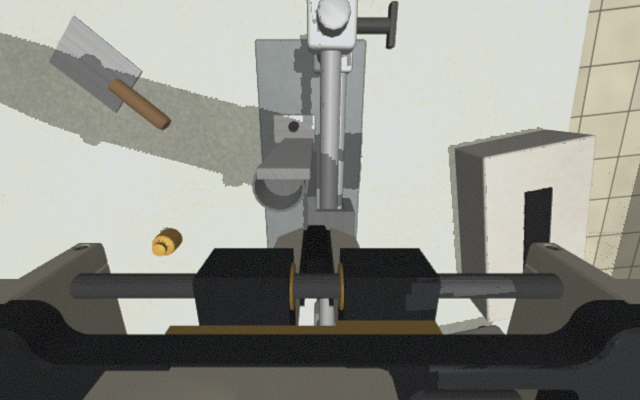

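Call:
send_rows --pt "0 -0.05 1 0 0 0" --pt "0 0 1 0 0 0" --pt "0 0 1 0 0 0" --pt "0 0 1 0 0 0"

```text
time_s: 12.72
tool_pos: [0.615, -0.1156, 0.213]
eef_rot: [-1.569, 0.086, -0.087]
wrist_force: [-0.8, -4.0, 5.5]
gripper_width: 0.0117
```

Call:
send_rows --pt "0 0 0.5 0 0 0" --pt "0 0 0 0 0 0"

```text
time_s: 12.88
tool_pos: [0.6151, -0.1149, 0.213]
eef_rot: [-1.569, 0.086, -0.086]
wrist_force: [0.2, -3.7, 5.6]
gripper_width: 0.012
```

Call:
send_rows --pt "0 0 0.4 0 0 0" --pt "0 0 0 0 0 0"

```text
time_s: 13.05
tool_pos: [0.6151, -0.1146, 0.213]
eef_rot: [-1.569, 0.086, -0.087]
wrist_force: [-0.7, -4.4, 5.0]
gripper_width: 0.0121
```

Call:
send_rows --pt "0 0 0.4 0 0 0" --pt "0 0 0 0 0 0"

```text
time_s: 13.22
tool_pos: [0.6152, -0.1142, 0.213]
eef_rot: [-1.569, 0.086, -0.087]
wrist_force: [-0.5, -5.3, 5.8]
gripper_width: 0.0122
```

Call:
send_rows --pt "0 0 0.3 0 0 0" --pt "0 0 0 0 0 0"

```text
time_s: 13.38
tool_pos: [0.6152, -0.114, 0.213]
eef_rot: [-1.569, 0.086, -0.087]
wrist_force: [-0.7, -4.7, 5.1]
gripper_width: 0.0121
```

Call:
send_rows --pt "0 0 0.3 0 0 0" --pt "0 0 0 0 0 0"

```text
time_s: 13.55
tool_pos: [0.6152, -0.1137, 0.213]
eef_rot: [-1.569, 0.086, -0.087]
wrist_force: [0.5, -4.2, 6.0]
gripper_width: 0.0119
```

Call:
send_rows --pt "0 0 0.3 0 0 0" --pt "0 0 0 0 0 0"

```text
time_s: 13.72
tool_pos: [0.6152, -0.1137, 0.213]
eef_rot: [-1.57, 0.086, -0.087]
wrist_force: [-1.0, -5.2, 5.1]
gripper_width: 0.0119
```

```bash
python3 -c "
from h import *
st()"
```

```text
t 13.7167 pos [ 0.6152 -0.1137  0.213 ] rot [-1.5698  0.086  -0.0868] F [-1.     -5.1751  5.0572] M [-1.3202  0.0861 -0.0037] w 0.011934067220716616
```

Call:
send_rows --pt "0 0 0.3 0 0 0" --pt "0 0 0 0 0 0"

```text
time_s: 13.88
tool_pos: [0.6152, -0.1137, 0.213]
eef_rot: [-1.57, 0.086, -0.087]
wrist_force: [0.0, -5.7, 4.8]
gripper_width: 0.0122
```

```bash
python3 -c "
from h import *
st()"
```

```text
t 13.8833 pos [ 0.6152 -0.1137  0.213 ] rot [-1.5701  0.0863 -0.0869] F [ 0.0369 -5.6524  4.7556] M [-1.4553  0.0703 -0.0273] w 0.012162446959728526
```

Call:
send_rows --pt "0 0 0.4 0 0 0" --pt "0 0 0 0 0 0" --pt "0 0 0 0 0 0"

```text
time_s: 14.13
tool_pos: [0.6152, -0.1136, 0.213]
eef_rot: [-1.57, 0.086, -0.087]
wrist_force: [-0.3, -6.7, 5.8]
gripper_width: 0.012
```

```bash
python3 -c "
from h import *
st(); snap('wrist','w7.png'); snap('scene','s7.png')
a=cv2.imread('pics/s7.png')[130:320,220:400]; cv2.imwrite('pics/s7c.png',cv2.resize(a,None,fx=3.1,fy=3.1,interpolation=2))"; python3 m.py w7 | tail -12
```

```text
t 14.1333 pos [ 0.6152 -0.1136  0.213 ] rot [-1.5705  0.0864 -0.0872] F [-0.3127 -6.74    5.7759] M [-1.638   0.0625 -0.0882] w 0.01202374220062344
 [-0.0276  0.0701  0.1698]
 [-0.0157  0.0702  0.1918]
 [-0.0089  0.0705  0.1934]]
stop face y (z<.18) 0.07013103591744935 1262
tcp stand -0.008429456610456316 0.032047694517941865 0.21302508717081878
tab 1355
crown/plate top rel TCP 1104 [[-0.0054  0.0067 -0.0053]
 [ 0.0084  0.0162 -0.0025]
 [ 0.0237  0.0299  0.0005]]
plate side 875 [[-0.0198  0.0299 -0.098 ]
 [-0.0101  0.0379 -0.0368]
 [ 0.0002  0.0384 -0.0203]]
```

View pics/w7.png

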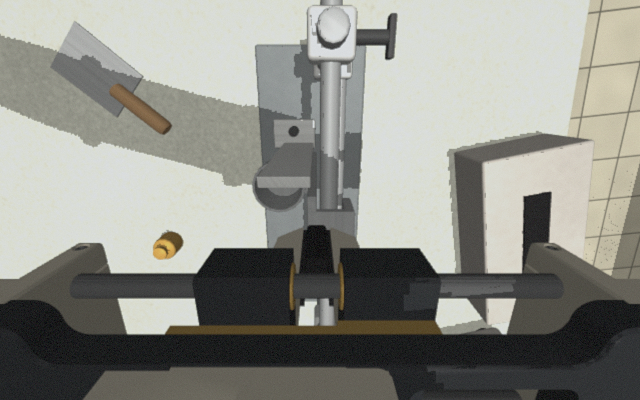

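View pics/s7c.png

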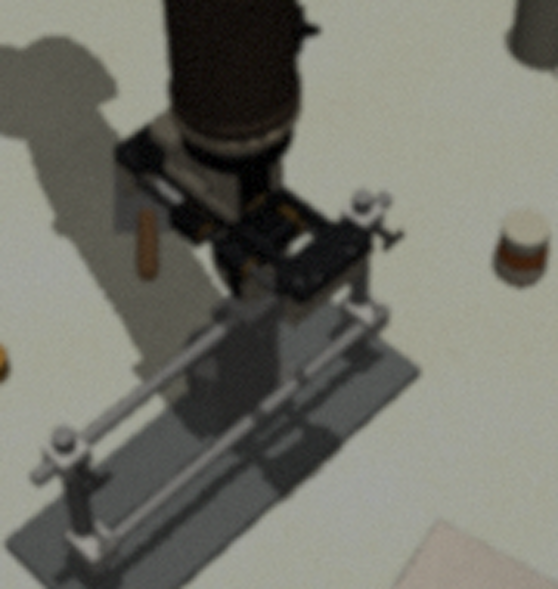

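Call:
send_rows --pt "0 -0.2 0 0 0 0" --pt "0 0 0 0 0 0" --pt "0 -0.2 0 0 0 0" --pt "0 0 0 0 0 0"

```text
time_s: 14.57
tool_pos: [0.6152, -0.1136, 0.213]
eef_rot: [-1.571, 0.087, -0.087]
wrist_force: [1.6, -6.8, 1.5]
gripper_width: 0.012
```

```bash
python3 -c "
from h import *
st()"
```

```text
t 14.5667 pos [ 0.6152 -0.1136  0.213 ] rot [-1.5706  0.0866 -0.0869] F [ 1.6205 -6.7743  1.4924] M [-1.7962 -0.1517 -0.0207] w 0.012012011857181188
```

Call:
send_rows --pt "0 0 -0.3 0 0 0" --pt "0 0 -0.2 0 0 0" --pt "0 0 0 0 0 0"

```text
time_s: 14.82
tool_pos: [0.6152, -0.1136, 0.213]
eef_rot: [-1.57, 0.086, -0.087]
wrist_force: [0.9, -6.1, 2.0]
gripper_width: 0.0119
```

```bash
python3 -c "
from h import *
st()"
```

```text
t 14.8167 pos [ 0.6152 -0.1136  0.213 ] rot [-1.57    0.0863 -0.0867] F [ 0.9195 -6.0864  2.0397] M [-1.5187 -0.1837 -0.0281] w 0.011911097068753177
```

Call:
send_rows --pt "0 0 0 0 0 0" --pt "0 0 0 0 0 0" --newtons 8

```text
time_s: 14.98
tool_pos: [0.6152, -0.1133, 0.2131]
eef_rot: [-1.57, 0.086, -0.086]
wrist_force: [0.4, -5.7, 2.7]
gripper_width: 0.0117
```

Call:
send_rows --pt "0 0 0 0 0 0" --pt "0 0 0 0 0 0" --gripper 0.128 --newtons 4

```text
time_s: 15.15
tool_pos: [0.6152, -0.1129, 0.2131]
eef_rot: [-1.569, 0.086, -0.086]
wrist_force: [1.2, -4.2, 2.7]
gripper_width: 0.0121
```

Call:
send_rows --pt "0 0 0 0 0 0" --pt "0 0 0 0 0 0" --gripper 0.132

```text
time_s: 15.32
tool_pos: [0.6151, -0.1126, 0.213]
eef_rot: [-1.569, 0.086, -0.086]
wrist_force: [1.3, -3.0, 1.8]
gripper_width: 0.0125
```

Call:
send_rows --pt "0 0 0 0 0 0" --pt "0 0 0 0 0 0" --gripper 0.137

```text
time_s: 15.48
tool_pos: [0.6149, -0.1123, 0.2128]
eef_rot: [-1.568, 0.086, -0.085]
wrist_force: [0.0, -1.1, 0.1]
gripper_width: 0.0124
```

```bash
python3 -c "
from h import *
st()"
```

```text
t 15.4833 pos [ 0.6149 -0.1123  0.2128] rot [-1.5682  0.0865 -0.0849] F [ 0.0276 -1.074   0.1476] M [-0.3635  0.0527 -0.0166] w 0.0124406903615995
```

Call:
send_rows --pt "0 0 0 0 0 0" --pt "0 0 0 0 0 0" --pt "0 0 0 0 0 0" --gripper 0.142

```text
time_s: 15.73
tool_pos: [0.6148, -0.1124, 0.2128]
eef_rot: [-1.568, 0.087, -0.085]
wrist_force: [-0.7, 0.3, -1.2]
gripper_width: 0.0128
```

Call:
send_rows --pt "0 0 0 0 0 0" --pt "0 0 0 0 0 0" --pt "0 0 0 0 0 0" --gripper 0.147

```text
time_s: 15.98
tool_pos: [0.615, -0.1128, 0.213]
eef_rot: [-1.569, 0.086, -0.086]
wrist_force: [0.1, -0.0, -0.2]
gripper_width: 0.0136
```

Call:
send_rows --pt "0 0 0 0 0 0" --pt "0 0 0 0 0 0" --pt "0 0 0 0 0 0" --gripper 0.152

```text
time_s: 16.23
tool_pos: [0.6151, -0.113, 0.2131]
eef_rot: [-1.569, 0.086, -0.086]
wrist_force: [-0.9, 0.9, -0.3]
gripper_width: 0.0137
```

Call:
send_rows --pt "0 0 0 0 0 0" --pt "0 0 0 0 0 0" --pt "0 0 0 0 0 0" --gripper 0.157

```text
time_s: 16.48
tool_pos: [0.6152, -0.1131, 0.2132]
eef_rot: [-1.569, 0.086, -0.086]
wrist_force: [-1.2, 0.3, 0.4]
gripper_width: 0.0144
```

```bash
python3 -c "
from h import *
st(); snap('wrist','w8.png'); snap('scene','s8.png')
a=cv2.imread('pics/w8.png')[100:340,200:460];b=cv2.imread('pics/s8.png')[130:320,220:400]; cv2.imwrite('pics/w8c.png',np.hstack([cv2.resize(a,(400,370),interpolation=2),cv2.resize(b,(350,370),interpolation=2)]))"; python3 m.py w8 | tail -12
```

```text
t 16.4833 pos [ 0.6152 -0.1131  0.2132] rot [-1.569   0.0861 -0.0863] F [-1.1903  0.312   0.3902] M [-0.0125  0.191  -0.0066] w 0.01435790991502377
 [-0.028   0.0701  0.1715]
 [-0.0163  0.0703  0.1918]
 [-0.009   0.0705  0.1933]]
stop face y (z<.18) 0.0701415880585908 1233
tcp stand -0.008528363982878671 0.032589226535163274 0.2132099662592451
tab 1401
crown/plate top rel TCP 1123 [[-0.0054  0.0054 -0.0058]
 [ 0.0078  0.0158 -0.0026]
 [ 0.0239  0.0292  0.0007]]
plate side 935 [[-0.0197  0.0288 -0.0969]
 [-0.0092  0.0371 -0.038 ]
 [ 0.0018  0.0379 -0.0203]]
```

View pics/w8c.png

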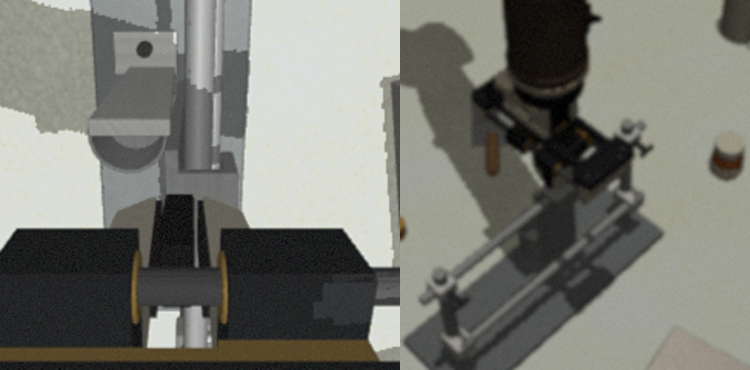

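Call:
send_rows --pt "0 -0.3 0 0 0 0" --pt "0 0 0 0 0 0" --pt "0 0 0 0 0 0" --gripper 0.162

```text
time_s: 16.83
tool_pos: [0.6151, -0.1132, 0.2135]
eef_rot: [-1.569, 0.086, -0.086]
wrist_force: [-0.6, 0.0, -0.2]
gripper_width: 0.0149
```

Call:
send_rows --pt "0 -0.3 0 0 0 0" --pt "0 0 0 0 0 0" --pt "0 0 0 0 0 0" --gripper 0.167

```text
time_s: 17.08
tool_pos: [0.6151, -0.1131, 0.2138]
eef_rot: [-1.569, 0.086, -0.086]
wrist_force: [-0.8, -0.7, 0.2]
gripper_width: 0.0154
```

Call:
send_rows --pt "0 -0.3 0 0 0 0" --pt "0 0 0 0 0 0" --pt "0 0 0 0 0 0" --gripper 0.172

```text
time_s: 17.33
tool_pos: [0.6152, -0.1131, 0.2141]
eef_rot: [-1.569, 0.086, -0.086]
wrist_force: [-0.8, 0.1, 0.0]
gripper_width: 0.0155
```

Call:
send_rows --pt "0 -0.3 0 0 0 0" --pt "0 0 0 0 0 0" --pt "0 0 0 0 0 0" --gripper 0.177

```text
time_s: 17.58
tool_pos: [0.6152, -0.1131, 0.2144]
eef_rot: [-1.569, 0.086, -0.086]
wrist_force: [-1.5, -0.4, -0.3]
gripper_width: 0.0162
```

Call:
send_rows --pt "0 0 0 0 0 0" --pt "0 0 0 0 0 0" --pt "0 0 0 0 0 0" --gripper 0.182

```text
time_s: 17.83
tool_pos: [0.6151, -0.1131, 0.2144]
eef_rot: [-1.569, 0.086, -0.086]
wrist_force: [-0.6, -0.3, -1.3]
gripper_width: 0.0168
```

Call:
send_rows --pt "0 0 0 0 0 0" --pt "0 0 0 0 0 0" --pt "0 0 0 0 0 0" --gripper 0.187

```text
time_s: 18.08
tool_pos: [0.6151, -0.1131, 0.2144]
eef_rot: [-1.569, 0.086, -0.086]
wrist_force: [-1.2, -0.8, 0.2]
gripper_width: 0.017
```

```bash
python3 -c "
from h import *
st(); snap('wrist','w9.png'); snap('scene','s9.png')
a=cv2.imread('pics/w9.png')[100:340,200:460];b=cv2.imread('pics/s9.png')[130:320,220:400]; cv2.imwrite('pics/w9c.png',np.hstack([cv2.resize(a,(400,370),interpolation=2),cv2.resize(b,(350,370),interpolation=2)]))"; python3 m.py w9 | tail -7
```

```text
t 18.0833 pos [ 0.6151 -0.1131  0.2144] rot [-1.569   0.0862 -0.0862] F [-1.17   -0.8014  0.228 ] M [-0.035   0.1341  0.0002] w 0.017023373982082122
tab 1386
crown/plate top rel TCP 1130 [[-0.0055  0.0003 -0.0057]
 [ 0.0079  0.0151 -0.0037]
 [ 0.0237  0.0286  0.0006]]
plate side 895 [[-0.0194  0.0292 -0.0963]
 [-0.0096  0.0373 -0.037 ]
 [ 0.0024  0.0379 -0.0212]]
```

View pics/w9c.png

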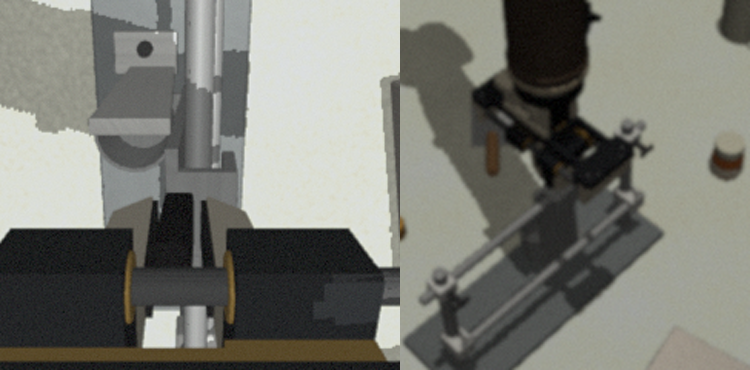

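Call:
send_rows --pt "0 -0.2 0 0 0 0" --pt "0 0 0 0 0 0" --pt "0 0 0 0 0 0" --gripper 0.192

```text
time_s: 18.43
tool_pos: [0.6152, -0.1131, 0.2146]
eef_rot: [-1.569, 0.086, -0.086]
wrist_force: [0.2, 0.2, -0.1]
gripper_width: 0.0174
```

Call:
send_rows --pt "0 -0.2 0 0 0 0" --pt "0 0 0 0 0 0" --pt "0 0 0 0 0 0" --gripper 0.197

```text
time_s: 18.68
tool_pos: [0.6152, -0.1131, 0.2148]
eef_rot: [-1.569, 0.086, -0.086]
wrist_force: [-0.5, -0.1, 0.1]
gripper_width: 0.0181
```

Call:
send_rows --pt "0 0 0 0 0 0" --pt "0 0 0 0 0 0" --pt "0 0 0 0 0 0" --gripper 0.202

```text
time_s: 18.93
tool_pos: [0.6152, -0.1131, 0.2148]
eef_rot: [-1.569, 0.086, -0.086]
wrist_force: [-0.7, 0.1, -0.6]
gripper_width: 0.0185
```

Call:
send_rows --pt "0 0 0 0 0 0" --pt "0 0 0 0 0 0" --pt "0 0 0 0 0 0" --gripper 0.207

```text
time_s: 19.18
tool_pos: [0.6152, -0.1131, 0.2148]
eef_rot: [-1.569, 0.086, -0.086]
wrist_force: [-0.0, -1.1, -0.4]
gripper_width: 0.0188
```

Call:
send_rows --pt "0 0 0 0 0 0" --pt "0 0 0 0 0 0" --pt "0 0 0 0 0 0" --gripper 0.212

```text
time_s: 19.43
tool_pos: [0.6152, -0.1131, 0.2148]
eef_rot: [-1.569, 0.086, -0.086]
wrist_force: [-0.4, -0.3, -0.3]
gripper_width: 0.0194
```

Call:
send_rows --pt "0 0 0 0 0 0" --pt "0 0 0 0 0 0" --pt "0 0 0 0 0 0" --gripper 0.217

```text
time_s: 19.68
tool_pos: [0.6152, -0.1131, 0.2148]
eef_rot: [-1.569, 0.086, -0.086]
wrist_force: [-0.8, 1.1, -0.6]
gripper_width: 0.0198
```

Call:
send_rows --pt "0 0 0 0 0 0" --pt "0 0 0 0 0 0" --pt "0 0 0 0 0 0" --gripper 0.222

```text
time_s: 19.93
tool_pos: [0.6152, -0.1131, 0.2148]
eef_rot: [-1.569, 0.086, -0.086]
wrist_force: [-0.7, -0.5, -0.3]
gripper_width: 0.0204
```

Call:
send_rows --pt "0 0 0 0 0 0" --pt "0 0 0 0 0 0" --pt "0 0 0 0 0 0" --gripper 0.227

```text
time_s: 20.18
tool_pos: [0.6151, -0.1131, 0.2148]
eef_rot: [-1.569, 0.086, -0.086]
wrist_force: [-1.4, 0.8, 0.1]
gripper_width: 0.0208
```

```bash
python3 -c "
from h import *
st(); snap('wrist','w10.png'); snap('scene','s10.png')
a=cv2.imread('pics/w10.png')[100:340,200:460];b=cv2.imread('pics/s10.png')[130:320,220:400]; cv2.imwrite('pics/w10c.png',np.hstack([cv2.resize(a,(400,370),interpolation=2),cv2.resize(b,(350,370),interpolation=2)]))"; python3 m.py w10 | tail -7
```

```text
t 20.1833 pos [ 0.6151 -0.1131  0.2148] rot [-1.569   0.0863 -0.0863] F [-1.3741  0.8367  0.0598] M [-0.1055  0.1041 -0.0475] w 0.02076371987155724
tab 1370
crown/plate top rel TCP 1178 [[-0.0056 -0.0007 -0.0062]
 [ 0.008   0.0145 -0.004 ]
 [ 0.0232  0.0281  0.0009]]
plate side 848 [[-0.0195  0.0293 -0.0935]
 [-0.01    0.0374 -0.0343]
 [ 0.0023  0.038  -0.0215]]
```

View pics/w10c.png

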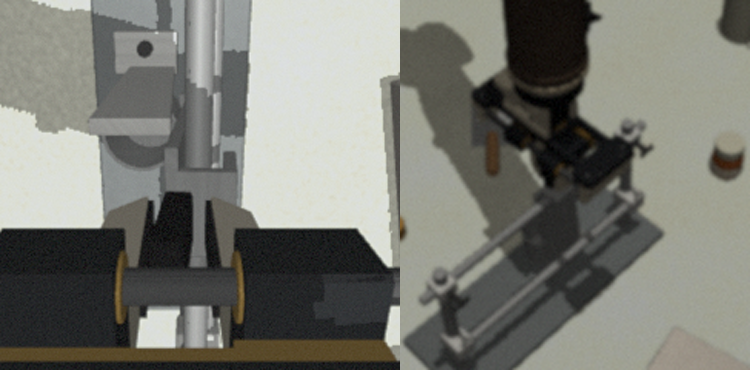

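Call:
send_rows --pt "0 0 0 0 0 0" --pt "0 0 0 0 0 0" --pt "0 0 0 0 0 0" --gripper 0.232

```text
time_s: 20.53
tool_pos: [0.6151, -0.1131, 0.2148]
eef_rot: [-1.569, 0.086, -0.086]
wrist_force: [-1.3, -0.3, -1.5]
gripper_width: 0.0211
```

Call:
send_rows --pt "0 0 0 0 0 0" --pt "0 0 0 0 0 0" --pt "0 0 0 0 0 0" --gripper 0.237

```text
time_s: 20.78
tool_pos: [0.6152, -0.1131, 0.2148]
eef_rot: [-1.569, 0.086, -0.086]
wrist_force: [-1.5, 0.0, -0.5]
gripper_width: 0.0218
```

Call:
send_rows --pt "0 0 0 0 0 0" --pt "0 0 0 0 0 0" --pt "0 0 0 0 0 0" --gripper 0.242

```text
time_s: 21.03
tool_pos: [0.6151, -0.1131, 0.2148]
eef_rot: [-1.569, 0.086, -0.086]
wrist_force: [-1.1, 0.1, -0.3]
gripper_width: 0.0223
```

Call:
send_rows --pt "0 0 0 0 0 0" --pt "0 0 0 0 0 0" --pt "0 0 0 0 0 0" --gripper 0.247

```text
time_s: 21.28
tool_pos: [0.6152, -0.1131, 0.2148]
eef_rot: [-1.569, 0.086, -0.086]
wrist_force: [-0.4, -0.7, -0.8]
gripper_width: 0.0223
```

Call:
send_rows --pt "0 0 0 0 0 0" --pt "0 0 0 0 0 0" --pt "0 0 0 0 0 0" --gripper 0.252

```text
time_s: 21.53
tool_pos: [0.6151, -0.1131, 0.2148]
eef_rot: [-1.569, 0.086, -0.086]
wrist_force: [-0.8, -0.8, -0.2]
gripper_width: 0.0235
```

Call:
send_rows --pt "0 0 0 0 0 0" --pt "0 0 0 0 0 0" --pt "0 0 0 0 0 0" --gripper 0.257

```text
time_s: 21.78
tool_pos: [0.6153, -0.1131, 0.2148]
eef_rot: [-1.569, 0.086, -0.086]
wrist_force: [0.8, -1.3, 0.3]
gripper_width: 0.0234
```

Call:
send_rows --pt "0 0 0 0 0 0" --pt "0 0 0 0 0 0" --pt "0 0 0 0 0 0" --gripper 0.262

```text
time_s: 22.03
tool_pos: [0.6152, -0.113, 0.2148]
eef_rot: [-1.569, 0.086, -0.086]
wrist_force: [-0.8, 0.6, 0.3]
gripper_width: 0.0241
```

Call:
send_rows --pt "0 0 0 0 0 0" --pt "0 0 0 0 0 0" --pt "0 0 0 0 0 0" --gripper 0.267

```text
time_s: 22.28
tool_pos: [0.6151, -0.1131, 0.2148]
eef_rot: [-1.569, 0.086, -0.086]
wrist_force: [0.4, -0.2, -0.7]
gripper_width: 0.0243
```

```bash
python3 -c "
from h import *
st(); snap('wrist','w11.png'); snap('scene','s11.png')
a=cv2.imread('pics/w11.png')[100:340,200:460];b=cv2.imread('pics/s11.png')[130:320,220:400]; cv2.imwrite('pics/w11c.png',np.hstack([cv2.resize(a,(400,370),interpolation=2),cv2.resize(b,(350,370),interpolation=2)]))"; python3 m.py w11 | tail -7
```

```text
t 22.2833 pos [ 0.6151 -0.1131  0.2148] rot [-1.569   0.0862 -0.0862] F [ 0.3699 -0.2258 -0.6859] M [-0.0684  0.1038  0.0308] w 0.02429352847972381
tab 1383
crown/plate top rel TCP 1184 [[-0.0055 -0.0015 -0.0063]
 [ 0.0085  0.014  -0.0039]
 [ 0.0231  0.0277  0.0008]]
plate side 823 [[-0.0195  0.0294 -0.0962]
 [-0.0105  0.0374 -0.0332]
 [ 0.0023  0.0379 -0.0217]]
```

View pics/w11c.png

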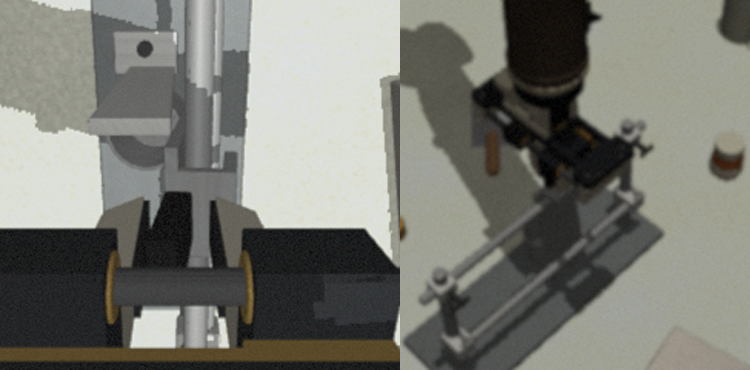

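Call:
send_rows --pt "0 0 0 0 0 0" --pt "0 0 0 0 0 0" --pt "0 0 0 0 0 0" --gripper 0.272

```text
time_s: 22.63
tool_pos: [0.6152, -0.1131, 0.2148]
eef_rot: [-1.569, 0.086, -0.086]
wrist_force: [0.7, 0.5, -0.5]
gripper_width: 0.0247
```

Call:
send_rows --pt "0 0 0 0 0 0" --pt "0 0 0 0 0 0" --pt "0 0 0 0 0 0" --gripper 0.277

```text
time_s: 22.88
tool_pos: [0.6152, -0.1131, 0.2148]
eef_rot: [-1.569, 0.086, -0.086]
wrist_force: [-0.3, -0.4, 0.9]
gripper_width: 0.0254
```

Call:
send_rows --pt "0 0 0 0 0 0" --pt "0 0 0 0 0 0" --pt "0 0 0 0 0 0" --gripper 0.282

```text
time_s: 23.13
tool_pos: [0.6151, -0.1131, 0.2148]
eef_rot: [-1.569, 0.086, -0.086]
wrist_force: [0.7, -0.6, 0.4]
gripper_width: 0.0259
```

Call:
send_rows --pt "0 0 0 0 0 0" --pt "0 0 0 0 0 0" --pt "0 0 0 0 0 0" --gripper 0.287

```text
time_s: 23.38
tool_pos: [0.6151, -0.1131, 0.2148]
eef_rot: [-1.569, 0.086, -0.086]
wrist_force: [-0.0, 0.6, -0.6]
gripper_width: 0.0267
```

Call:
send_rows --pt "0 0 0 0 0 0" --pt "0 0 0 0 0 0" --pt "0 0 0 0 0 0" --gripper 0.292

```text
time_s: 23.63
tool_pos: [0.6151, -0.1131, 0.2148]
eef_rot: [-1.569, 0.086, -0.086]
wrist_force: [-0.9, 0.5, -0.2]
gripper_width: 0.0264
```

Call:
send_rows --pt "0 0 0 0 0 0" --pt "0 0 0 0 0 0" --pt "0 0 0 0 0 0" --gripper 0.297

```text
time_s: 23.88
tool_pos: [0.6152, -0.1131, 0.2148]
eef_rot: [-1.569, 0.086, -0.086]
wrist_force: [0.8, -0.4, -1.1]
gripper_width: 0.0273
```

```bash
python3 -c "
from h import *
st(); snap('wrist','w12.png')
a=cv2.imread('pics/w11.png')[170:330,250:410];b=cv2.imread('pics/w12.png')[170:330,250:410]; cv2.imwrite('pics/w12c.png',np.hstack([cv2.resize(a,(400,400),interpolation=2),cv2.resize(b,(400,400),interpolation=2)]))"; python3 m.py w12 | tail -7
```

```text
t 23.8833 pos [ 0.6152 -0.1131  0.2148] rot [-1.5691  0.0862 -0.0862] F [ 0.8313 -0.4397 -1.0549] M [-0.046   0.0574 -0.0145] w 0.027297578625047655
tab 1378
crown/plate top rel TCP 1218 [[-0.0055 -0.0017 -0.0063]
 [ 0.0087  0.014  -0.0039]
 [ 0.0229  0.028   0.0005]]
plate side 818 [[-0.0195  0.0294 -0.0967]
 [-0.0105  0.0374 -0.0334]
 [ 0.0022  0.0379 -0.0215]]
```

View pics/w12c.png

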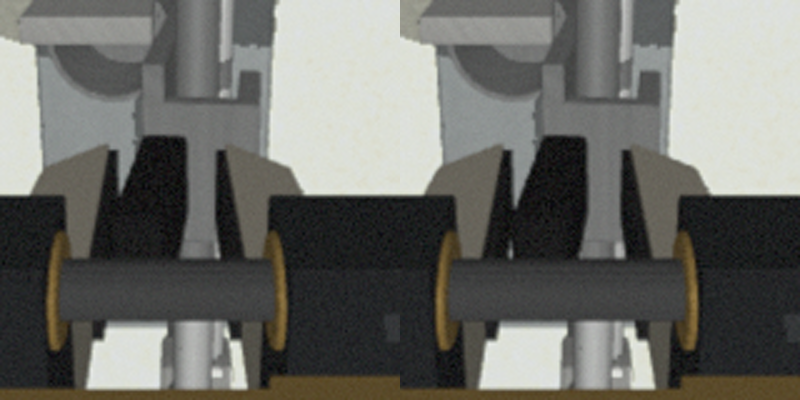

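Call:
send_rows --pt "0 0 0 0 0 0" --pt "0 -1 0 0 0 0" --pt "0 -1 0 0 0 0" --pt "0 -1 0 0 0 0" --gripper 0.33

```text
time_s: 24.27
tool_pos: [0.6152, -0.1131, 0.2179]
eef_rot: [-1.569, 0.086, -0.086]
wrist_force: [0.8, 0.7, 0.4]
gripper_width: 0.0301
```

Call:
send_rows --pt "0 -2 0 0 0 0" --pt "0 -2 0 0 0 0" --pt "0 -3 0 0 0 0" --pt "0 -4 0 0 0 0" --pt "0 -5 0 0 0 0" --gripper 0.4

```text
time_s: 24.68
tool_pos: [0.6151, -0.1131, 0.2341]
eef_rot: [-1.569, 0.086, -0.086]
wrist_force: [0.2, -0.9, -0.1]
gripper_width: 0.0364
```

Call:
send_rows --pt "0 -8 0 0 0 0" --pt "0 -10 0 0 0 0" --pt "0 -15 0 0 0 0" --pt "0 -20 0 0 0 0" --pt "0 -20 0 0 0 0"

```text
time_s: 25.1
tool_pos: [0.6149, -0.1132, 0.3083]
eef_rot: [-1.569, 0.086, -0.086]
wrist_force: [1.2, 0.6, -0.2]
gripper_width: 0.0368
```

Call:
send_rows --pt "-20 -20 0 0 0 0" --pt "-30 -10 0 0 0 0" --pt "-30 0 0 0 0 0" --pt "-20 0 0 0 0 0" --pt "0 0 0 0 0 0"

```text
time_s: 25.52
tool_pos: [0.5127, -0.1027, 0.3384]
eef_rot: [-1.567, 0.087, -0.088]
wrist_force: [1.0, -0.1, 0.9]
gripper_width: 0.037
```

```bash
python3 -c "
from h import *
st(); snap('wrist','w13.png'); snap('scene','s13.png'); snap('top','t13.png')
b=cv2.imread('pics/s13.png')[130:320,220:400]; cv2.imwrite('pics/s13c.png',cv2.resize(b,None,fx=3.1,fy=3.1,interpolation=2))"
```

```text
t 25.5167 pos [ 0.5127 -0.1027  0.3384] rot [-1.567   0.0867 -0.0879] F [ 1.0264 -0.0881  0.889 ] M [-0.1296  0.0178 -0.05  ] w 0.03701249761301829
```

View pics/w13.png

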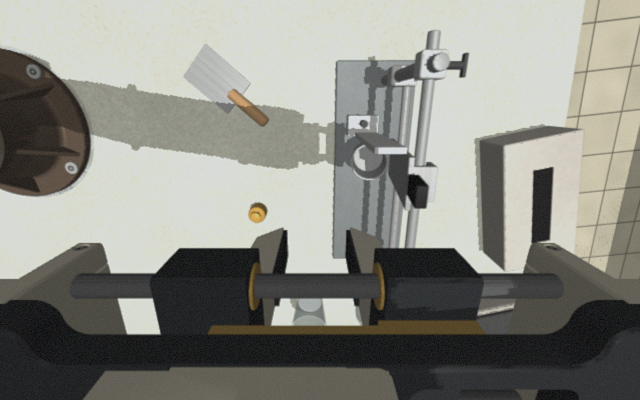

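View pics/s13c.png

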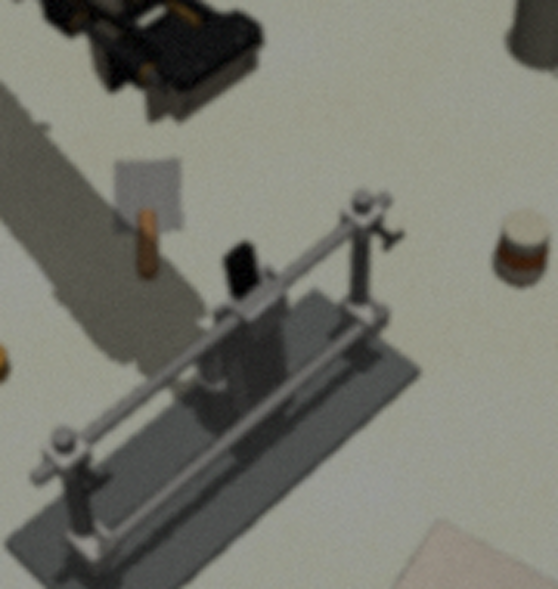

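```bash
cat > e.py <<'E'
from h import *
yw=np.radians(-6.26); X=np.array([np.cos(yw),np.sin(yw)]);Y=np.array([-X[1],X[0]]); O=np.array([.6201,-.1464])
z=np.load('pics/w13.npz'); W=cloud(z['d'],dict(camera_matrix=z['K'],R=z['R'],t=z['t']))
W=W[:235].reshape(-1,3); U=np.stack([(W[:,:2]-O)@X,(W[:,:2]-O)@Y,W[:,2]],1)
def q(n,m):
    P=U[m]; print(n,len(P)); print(np.percentile(P,[2,50,98],axis=0) if len(P) else '')
q('crown',(abs(U[:,2]-.211)<.006)&(abs(U[:,0])<.025)&(U[:,1]>-.01)&(U[:,1]<.06))
q('tabtop',(U[:,2]>.24)&(U[:,2]<.27)&(abs(U[:,0])<.04)&(U[:,1]>-.01)&(U[:,1]<.06))
q('stop top',(abs(U[:,2]-.192)<.003)&(U[:,0]<-.02)&(U[:,0]>-.05)&(U[:,1]>.05)&(U[:,1]<.08))
m=(U[:,2]>.1)&(U[:,2]<.2)&(U[:,0]<0)&(U[:,0]>-.02)&(U[:,1]>0)&(U[:,1]<.061); P=U[m]
q('plate',m)
if m.sum()>30: a=np.polyfit(P[:,2],P[:,0],1); print('tilt',np.degrees(np.arctan(-a[0])))
E
python3 e.py
```

```text
crown 717
[[-0.0149  0.0034  0.2052]
 [ 0.0021  0.0425  0.211 ]
 [ 0.0149  0.058   0.2147]]
tabtop 391
[[-0.0194  0.0217  0.2408]
 [-0.0149  0.0341  0.2508]
 [-0.0083  0.0443  0.2527]]
stop top 205
[[-0.0476  0.0623  0.1901]
 [-0.0343  0.066   0.192 ]
 [-0.0205  0.0701  0.1935]]
plate 537
[[-0.0131  0.0041  0.1046]
 [-0.0084  0.0303  0.1636]
 [-0.0005  0.0574  0.1988]]
tilt 7.4097200264947904
```

```bash
cat >> e.py <<'E'
m=(U[:,2]>.196)&(U[:,2]<.215)&(U[:,0]<-.004)&(U[:,0]>-.022)&(U[:,1]>-.02)&(U[:,1]<.08); print('plate top y',np.percentile(U[m,1],[1,2,50,95,98,99.5]),m.sum())
st()
b=cv2.imread('pics/w13.png')[100:220,330:460]; cv2.imwrite('pics/w13c.png',cv2.resize(b,None,fx=4.6,fy=4.6,interpolation=2))
E
python3 e.py|tail -2
```

```text
plate top y [-0.0182 -0.0159  0.0453  0.0726  0.0769  0.0794] 516
t 25.6667 pos [ 0.5164 -0.102   0.3377] rot [-1.5685  0.0845 -0.0872] F [-0.3262  0.3962 -0.0242] M [-0.1047  0.0581  0.0683] w 0.03653417175351717
```

View pics/w13c.png

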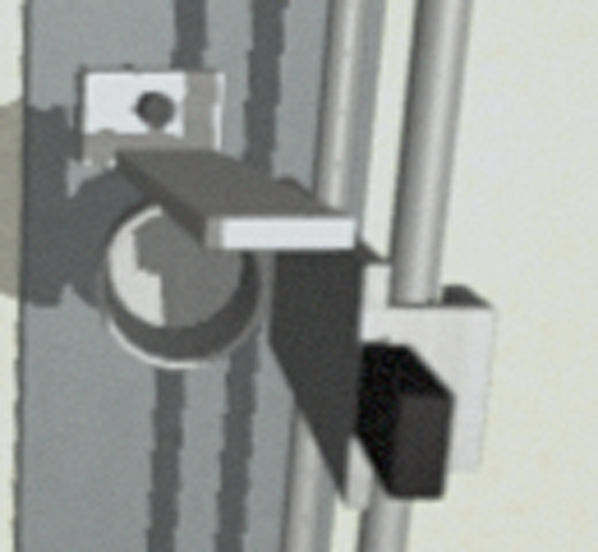

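Run:
```python
from h import *
yw=np.radians(-6.26); X=np.array([np.cos(yw),np.sin(yw)]);Y=np.array([-X[1],X[0]]); O=np.array([.6201,-.1464])
z=np.load('pics/w13.npz');C=-z['R'].T@z['t']
for n,u,v,h in [('plate corner',375,263,.2075),('plate corner',365,263,.2075),('stop near',355,248,.192),('stop near left',215,250,.192),('stop far right',325,210,.192)]:
    d=z['R'].T@np.linalg.inv(z['K'])@np.array([330+u/4.6,100+v/4.6,1]); p=C+d*(h-C[2])/d[2]; print(n,(p[:2]-O)@X,(p[:2]-O)@Y)
```

```text
plate corner -0.01117153845604008 0.061816705978909564
plate corner -0.013452771489658856 0.06182097159248308
stop near -0.010984854167078624 0.06251439443939472
stop near left -0.04447881673455313 0.06209516843071854
stop far right -0.01900630312567047 0.07159500341848965
```

Call:
send_rows --pt "0 0 0 0 0 0" --pt "0 0 0 0 0 0" --pt "0 0 0 0 0 0"

```text
time_s: 25.92
tool_pos: [0.5163, -0.1022, 0.3365]
eef_rot: [-1.57, 0.087, -0.086]
wrist_force: [0.7, -1.1, -0.3]
gripper_width: 0.0367
```

Run:
```python
from h import *
im,d,c=snap('wrist','w14.png'); a=cv2.imread('pics/w13.png').astype(int); print('diff',abs(a-im[:,:,::-1].astype(int))[100:220,330:460].mean())
st(); print(job_done())
```

```text
diff 18.244444444444444
t 25.9667 pos [ 0.5162 -0.1022  0.3365] rot [-1.5697  0.0868 -0.0859] F [ 0.5068 -0.4126  0.0474] M [-0.1114  0.0797 -0.0201] w 0.03685334535845444
the job is handed in; nothing more can be done
None
```

The cup is hanging on the top rail, leaning on the lower rod with its plate at the stop bar, and I handed the job in at about 26 s.

- **Hooking:** I took the cup by its tab and hooked it over the rail about 60 mm short of the stop. Stepping down in sub-millimetre moves, I felt the rail with the TCP at z = 0.213 m, which puts its top near 0.2045 m.
- **Sliding:** I slid it along bearing on the rail with an estimated 5–9 N. At the stop the motion stalled and the side force rose from about 4 to 6.7 N, so the push on the bar was an estimated 2–5 N.
- **Letting go:** I eased the grip, then opened the fingers about 0.5 mm at a time until the side force was zero and the cup no longer followed. I then lifted clear.

**Last checks:**
- The cup hangs at a tilt of about 7.4°, within the expected 5–11°.
- The plate edge measured at y = 61.8 mm of the stand against a stop face at about 62.2 mm. That is contact within camera accuracy, but I could not confirm it by force after letting go.
- The gripper is clear and reads no force beyond sensor noise.
- The other things look undisturbed in the pictures; I did not measure them again.
- A before/after picture comparison meant to show the cup was still was inconclusive (mean difference 18), because the wrist camera had moved a few millimetres between the two.

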